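# Sweep vial caps into the tote and tip them to the pouring corner

## Robot

A 7-joint arm with a two-finger parallel gripper is mounted at the origin on the work surface. World frame = base frame: x ahead of the robot, y to its left, z up, the work surface at z = 0. Lengths are in m, angles in degrees, forces in N, time in s.
With the tool pointing down it reaches from about 0.425 to 0.875 m from the base axis. Payload 4.7 kg.
Tool frame: the origin (TCP) lies midway between the tips of the shut fingers; the grasp point (between the pads) lies env.grip_point_offset behind it (env.grip_point_offset is the distance from the TCP to the grasp point, in m); x points along the fingers, y is the direction in which the jaws open and shut, and the axes are right-handed (so a half turn about x gives the same grasp; the last joint's range is limited). The gripper opens to 87 mm and grips with 3 to 60 N. Pads are 19 mm wide; open, the fingers measure 117 mm over their backs; the gripper's body (75 mm by 190 mm) begins 51 mm behind the grasp point.
Start: joints at [-69.036, 18.392, -4.016, 83.108, 1.295, 78.541, -3.26], TCP at [0.224, 0.61, 0.223] pointing down, gripper open.
Joint ranges: [-163.93, 163.93], [-17.29, 119.83], [-79.2, 71.16], [3.27, 140.29], [-89.18, 269.18], [5.43, 117.66], [-154.24, 154.24]. Speed limits (degrees/s): [147.25, 147.25, 180, 180, 180, 180, 180].

## Interface

Orientations are given as [roll, pitch, yaw] about the fixed x, y, z axes, in that order (R = Rz(yaw) Ry(pitch) Rx(roll)).
In Python, from cell import readout, read_camera, camera_params, sign_off, spot_in, pinpoint, env gives the robot as it stands.
- The arm moves only by the shell command python3 -m pendant 'ROWS' [OPENING] [FORCE]. ROWS is a JSON object of lists of equal length, an entry for each row: "xyz": the shift along the world's x, y, z in m, a list of three; "turn": the turn about the world's z in rad. A call has 1 to 10 rows; each row shifts and turns the pose as measured when the row begins; what a row does not reach is not made up. A row lasts 1/8 s, in which the tool goes at most 62.5 mm and 10.7 degrees, less where a joint would pass 70% of its speed; a pose out of reach is approached as far as the arm can. A call is refused whole if a number of a shift passes 0.0625 or a number of a turn 0.188, either way. A call with a gripper value outside its range is refused whole. OPENING is the opening, from 0 (shut) to 1 (fully open), set as the call begins (- or left out, the last holds). The fingers move at their own pace and stop on an object; FORCE is the grip in N (left out, the last holds). Time passes only in rows, so rows that do not move let the fingers close. It gives the time, the measured TCP pose, the force and the opening at its end, in the units of the state.
- readout.get_obs(): the state, without advancing time (a new reading comes with each control period).
- read_camera(name): name is "scene" or "top" or "wrist"; returns the picture (480x640x3 uint8, red, green, blue); there is no depth.
- camera_params(name): a dict with "fx", "fy", "cx", "cy" (pixels), "rvec" (rotation vector, rad) and "tvec" (3), from world to camera coordinates, as OpenCV has them; the wrist camera has in their place "hand_eye" (4x4, takes a point from camera to tool coordinates, whose origin is the TCP and whose axes are the tool frame's). Camera axes: x right, y down, z forward; pixel columns grow to the right and rows downward; lengths in m; the calibration is good to about 2 mm. A picture is of the moment at which its call begins: read the wrist's pose just before it. camera_params takes no time and is no camera call.
- sign_off(): hands the job in, once; it reports no verdict.
Trained networks look in the newest picture that a camera, given by its name, has taken for a name from the list of things; names that differ only in an ending like _2 or _b are one class to them, and where a whole thing is asked for, a point or a joint stands for the part that bears it (a point fixed in the world has none). Each returns a list of dicts, best first, with "score" (0 to 1); they miss things now and then, are a little off and sometimes report something else, mostly with a low value. They report only what shows in the picture. A call takes as long as a camera call.
- spot_in(camera, name): "at" ([x, y, z] in m, in the coordinates of the camera as it stood for that picture, good to about 4 mm: the middle of the surface that is visible of it).
- pinpoint(camera, name): "at" ([x, y, z] in m, in the coordinates of the camera as it stood for that picture, good to about 4 mm: a listed point, or the origin of a listed thing).
The state is a dict: "time_s": time; "qpos": joint angles; "joint_velocities": joint speeds; "effort": joint torques, N m; "tool_pos": TCP position; "tool_rot": TCP orientation; "force": force on the tool from outside, world axes, zero at the start; "wrist_torque": the same for the moment, N m; "grip_width": finger opening in m.
Only numpy, scipy, OpenCV 4.12 (cv2) and the standard library are available. Lean on these libraries where they do the work, as an engineer would, in place of code of your own. Each camera call takes 0.05 s, during which the arm holds its last target.

## Task

Take the scraper block and use it to sweep all four vial caps off the open end of the counting stand into the tote standing there, without touching the caps with the robot itself, then leave the scraper standing upright on the stand's deck. Then lift the tote by its overhead handle clear of the counter and the stand and tip it about 30 degrees towards its cut-off pouring corner, so that this corner is the lowest and all the caps slide together into it without spilling. Finish still holding the tote up and tilted like this, with the caps at rest in the corner, and leave the jar, vials and scanner alone.

Things in the scene. Friction and masses are not known exactly. Their poses are not given: they have to be found in the camera images.
- stand: Fixed counting stand, white block with flat dark metal deck, 146 mm (x) by 200 mm (y), deck 60 mm above the counter. Origin: centre of underside, z up. Rails 8 mm wide, 15 mm above the deck, along both long sides leave a channel 130 mm wide (x -65 to 65); both y ends open. Caps lie on it between y = -70 and +35 mm; behind them, towards +y, it is free
- stand_edge (a point): Middle of the deck's open edge by the tote, at (0, -100, 60) mm in the stand's frame; axes as the stand's: sweep towards its -y. The tote's rim is 14 mm below the deck, 2 to 11 mm beyond this edge, so the scraper may overrun the edge by 25 mm
- tote: Loose blue open tote on the counter at the stand's -y end, 170 mm (x) by 150 mm (y), walls 46 mm high, 4 mm thick, floor 4 mm; about 0.3 kg. Origin: centre of underside, z up; axes nearly parallel to the stand's at the start. The corner at (+x, -y) is cut off at 45 degrees by 40 mm, with a lower wall (26 mm) and a lip sloping out: the pouring corner
- tote_grip (a point): Centre of the rigid handle bar that spans the tote over its middle, along the tote's x, on a post outside each x wall: 186 mm long, 14 mm thick (y), 20 mm high, centre 105 mm above the tote's underside. Axes as the tote's. Grip it here from above, across the 14 mm
- tote_corner (a point): Inside the tote, on its floor at the middle of the cut-off corner's wall, at (62, -52, 4) mm in the tote's frame; axes as the tote's
- scraper: Loose scraper standing upright on the counter, left or right of the work: grey blade 116 mm long (x), 24 mm thick (y), 25 mm high; above it a wooden grip 60 mm long (x), 24 mm thick (y), from 25 to 71 mm height. Origin: centre of underside, z up; about 0.15 kg. Grip the wood across its 24 mm. The blade fits the stand's channel with 7 mm each side, sweeps with its long face and stands by itself
- cap0: white plastic vial cap, a disc 28 mm across and 12 mm high, about 12 g, slippery (friction about 0.2); one of four alike lying on the stand's deck at the start. Origin: centre of its underside
- cap1: white plastic vial cap, a disc 28 mm across and 12 mm high, about 12 g, slippery (friction about 0.2); one of four alike lying on the stand's deck at the start. Origin: centre of its underside
- cap2: white plastic vial cap, a disc 28 mm across and 12 mm high, about 12 g, slippery (friction about 0.2); one of four alike lying on the stand's deck at the start. Origin: centre of its underside
- cap3: white plastic vial cap, a disc 28 mm across and 12 mm high, about 12 g, slippery (friction about 0.2); one of four alike lying on the stand's deck at the start. Origin: centre of its underside
- stock_bottle: white plastic stock jar with a cap, 60 mm across, about 110 mm tall, upright on the counter; origin at the centre of its underside. Bystander: leave alone
- vial_a: amber vial with a white cap, 34 mm across, about 75 mm tall, standing beyond the work; origin centre of underside. Bystander: leave alone
- vial_b: second amber vial, same as vial_a. Bystander: leave alone
- scanner: grey hand-held bar-code scanner lying on the counter beyond the work, about 190 x 62 x 34 mm; origin under the middle of its handle. Bystander: leave alone

How it is judged:
By the outcome, as a careful person would: the job done as asked, in the order asked, and still so for the second after the job is handed in, while the arm keeps its last pose, push and grip.
It also fails if it takes over 61 s, if anything falls off the work surface, if the arm or the gripper's body presses on something with over 40 N, if the wrist force passes 120 N, or if a joint passes its speed limit or range.

## Working session

There is one attempt and no reset: what is moved stays moved. The work goes in short steps, Python scripts to look and compute and a shell command to move; the robot and the scene stay as the last step left them, time stands still between calls to the robot, and variables do not carry over. Pictures are saved under pics/ and viewed, and the job is handed in when it is done.

```bash
ls; mkdir -p pics
cat > h.py <<'E'
import numpy as np, cv2
from scipy.spatial.transform import Rotation as R
from cell import readout, read_camera, camera_params, sign_off, spot_in, pinpoint, env
def c2w(cam,p,obs=None):
    c=camera_params(cam); p=np.array(p)
    if 'hand_eye' in c:
        o=obs or readout.get_obs(); H=np.array(c['hand_eye'])
        t=H[:3,:3]@p+H[:3,3]
        return R.from_euler('xyz',o['tool_rot'],degrees=True).as_matrix()@t+np.array(o['tool_pos'])
    M=cv2.Rodrigues(np.array(c['rvec'],float))[0]
    return M.T@(p-np.array(c['tvec']).ravel())
def w2p(cam,p):
    c=camera_params(cam);M=cv2.Rodrigues(np.array(c['rvec'],float))[0]
    q=M@np.array(p)+np.array(c['tvec']).ravel()
    return np.array([c['fx']*q[0]/q[2]+c['cx'],c['fy']*q[1]/q[2]+c['cy']])
def px2w(cam,u,v,z):
    c=camera_params(cam);M=cv2.Rodrigues(np.array(c['rvec'],float))[0]
    o=-M.T@np.array(c['tvec']).ravel(); d=M.T@np.array([(u-c['cx'])/c['fx'],(v-c['cy'])/c['fy'],1])
    return o+d*(z-o[2])/d[2]
def shot(cam,name):
    im=read_camera(cam); cv2.imwrite(f'pics/{name}.png',im[:,:,::-1]); return im
E
python3 - <<'E'
from h import *
print(readout.get_obs(), env.grip_point_offset)
for c in ['scene','top']:
    shot(c,c+'0')
    for n in ['stand','stand_edge','tote','tote_grip','tote_corner','scraper','cap0','stock_bottle','vial_a','scanner']:
        for r in pinpoint(c,n)[:4]: print(c,n,round(r['score'],2),np.round(c2w(c,r['at']),4))
E
```

```text
pics
{'time_s': 0.0, 'qpos': array([-69.03339572,  18.43696722,  -4.01566652,  83.17485265,
         1.29583163,  78.54043704,  -3.25970784]), 'joint_velocities': array([ 0.02430993, -0.01022436,  0.03649563, -0.00440188, -0.08717974,
        0.10355435,  0.04910978]), 'effort': array([-1.50081774e-03, -4.91278553e+01, -4.04913062e-01, -3.12542081e+01,
       -6.42033597e-02,  4.34854743e-02,  1.65929691e-04]), 'tool_pos': array([0.22386608, 0.60964615, 0.22148568]), 'tool_rot': array([ -86.5009852 ,   89.89283292, -106.65725478]), 'force': array([0.63824817, 0.74627475, 1.06819544]), 'wrist_torque': array([-0.0044955 ,  0.03418656, -0.01440159]), 'grip_width': 0.08678317756576541} 0.0187
scene stand_edge 0.84 [ 0.5018 -0.02    0.0628]
scene stand_edge 0.27 [ 0.4911 -0.0967  0.0008]
scene tote 0.87 [ 0.4917 -0.0984  0.0019]
scene tote_grip 0.9 [ 0.4944 -0.0971  0.1032]
scene tote_grip 0.68 [ 0.5213 -0.3477  0.0023]
scene tote_corner 0.81 [ 0.5491 -0.156   0.0109]
scene tote_corner 0.2 [ 0.7494 -0.1806 -0.0049]
scene scraper 0.74 [0.4933 0.3502 0.0054]
scene cap0 0.68 [0.5329 0.081  0
[... 472 characters left out ...]
0789 -0.0028]
top stand_edge 0.76 [ 0.5024 -0.0166  0.0623]
top tote 0.89 [ 0.4899 -0.0975  0.0006]
top tote 0.29 [0.5395 0.0359 0.0599]
top tote_grip 0.69 [ 0.4911 -0.0943  0.103 ]
top scraper 0.97 [ 0.4904  0.3459 -0.0038]
top scraper 0.44 [ 0.7577  0.0812 -0.0011]
top cap0 0.7 [0.5294 0.0779 0.0569]
top cap0 0.48 [0.4616 0.0463 0.0609]
top cap0 0.44 [0.4592 0.0857 0.0593]
top cap0 0.44 [0.5422 0.0378 0.0574]
top stock_bottle 0.95 [ 0.5123 -0.3454 -0.0022]
top stock_bottle 0.69 [ 0.4983 -0.0161  0.0613]
top stock_bottle 0.41 [ 0.4942 -0.0955  0.0021]
top vial_a 0.76 [ 7.55e-01  8.14e-02 -6.00e-04]
top vial_a 0.67 [ 0.7276  0.163  -0.0019]
top scanner 0.63 [ 7.479e-01 -1.773e-01 -5.000e-04]
```

View pics/scene0.png

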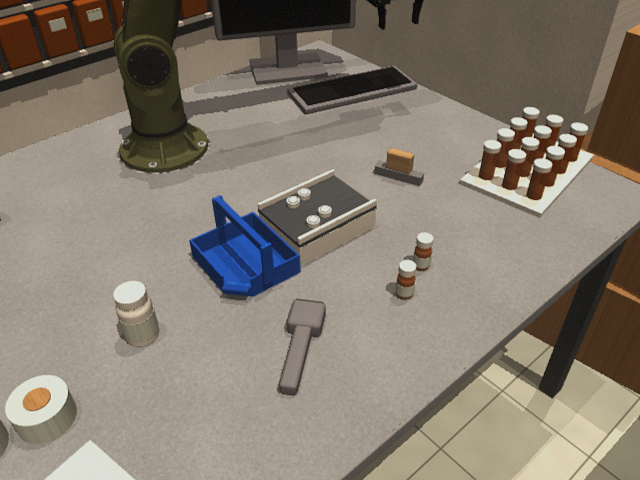

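View pics/top0.png

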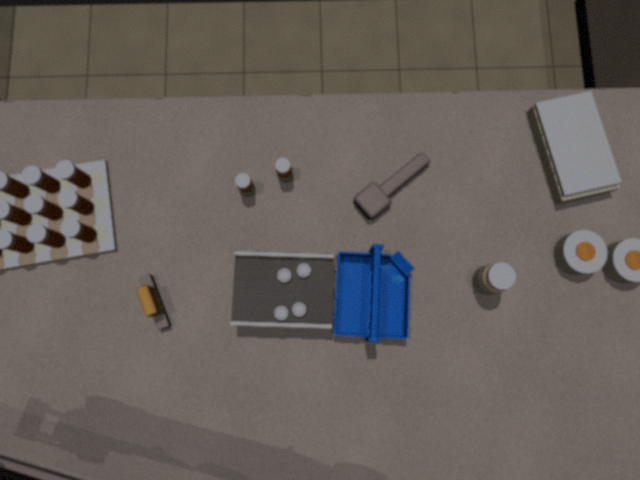

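Run:
```python
from h import *
im=cv2.imread('pics/top0.png')
a=cv2.resize(im[235:350,215:425],None,fx=3.8,fy=3.8,interpolation=cv2.INTER_CUBIC)
cv2.imwrite('pics/topz.png',np.clip(a*1.5,0,255).astype('uint8'))
b=cv2.resize(im[265:340,120:190],None,fx=7,fy=7,interpolation=cv2.INTER_CUBIC)
cv2.imwrite('pics/topz2.png',np.clip(b*1.5,0,255).astype('uint8'))
```

```text
(no output)
```

View pics/topz.png

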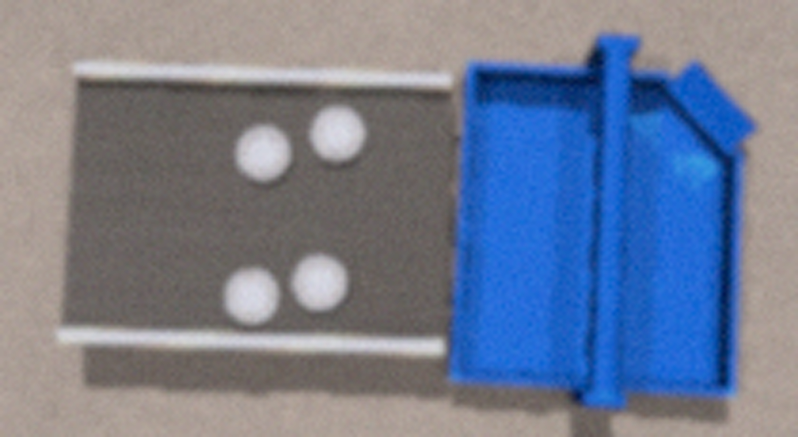

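View pics/topz2.png

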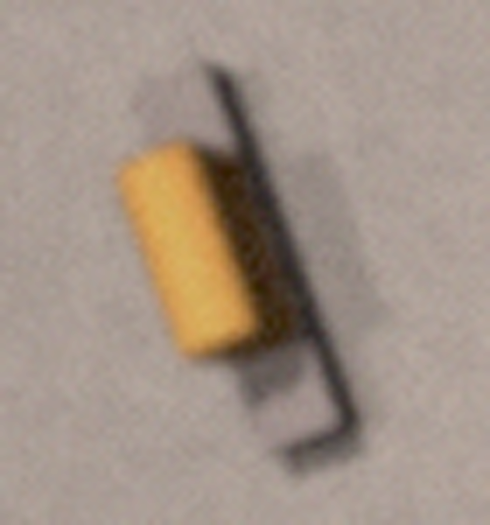

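Run:
```python
from h import *
def ln(pts,off,s,z):
    P=[px2w('top',u/s+off[0],v/s+off[1],z) for u,v in pts]
    for p in P: print(np.round(p,4))
    d=P[1]-P[0]; print('ang',np.degrees(np.arctan2(d[1],d[0])),np.linalg.norm(d))
o=(215,235)
print('rails outer edges');ln([(76,62),(451,73)],o,3.8,.075);ln([(58,342),(443,354)],o,3.8,.075)
print('front edge rim');ln([(470,63),(452,380)],o,3.8,.046)
print('handle');ln([(596,407),(617,38)],o,3.8,.115)
o=(120,265)
print('scraper wood top: long edges');ln([(120,180),(185,357)],o,7,.071);ln([(190,145),(258,335)],o,7,.071)
print('blade');ln([(220,70),(355,425)],o,7,.025)
# refine with extra detections
for c in ['top','scene']:
    read_camera(c)
    for n in ['scraper','stand_edge','tote_grip']:
        for r in pinpoint(c,n)[:1]: print(c,n,round(r['score'],2),np.round(c2w(c,r['at']),4))
```

```text
rails outer edges
[0.5816 0.1731 0.075 ]
[ 0.5709 -0.0231  0.075 ]
ang -93.1278370140333 0.19657312514540237
[0.4372 0.1817 0.075 ]
[ 0.426  -0.0151  0.075 ]
ang -93.26598519045311 0.19707077119424724
front edge rim
[ 0.58   -0.0341  0.046 ]
[ 0.4123 -0.0198  0.046 ]
ang 175.11641405856167 0.1682249633203217
handle
[ 0.3985 -0.089   0.115 ]
[ 0.5812 -0.1069  0.115 ]
ang -5.601492426715589 0.18365158380998453
scraper wood top: long edges
[0.5086 0.3658 0.071 ]
[0.4589 0.346  0.071 ]
ang -158.25105508106225 0.05357636834622591
[0.518  0.3465 0.071 ]
[0.4644 0.3258 0.071 ]
ang -158.88588258635818 0.05740120887995331
blade
[0.5437 0.3535 0.025 ]
[0.4394 0.3112 0.025 ]
ang -157.92913677737513 0.1126383026031386
top scraper 0.64 [0.4893 0.3468 0.0005]
top stand_edge 0.65 [ 0.4898  0.3478 -0.0027]
top tote_grip 0.91 [ 0.4895 -0.0958  0.1051]
scene scraper 0.69 [0.4936 0.3501 0.003 ]
scene stand_edge 0.71 [ 0.5013 -0.0209  0.0609]
scene tote_grip 0.58 [ 0.4941 -0.0962  0.1022]
```

```bash
python3 - <<'E'
from h import *
for n,u,v in [('kb',350,88),('mon',285,75),('rack',525,205)]: print(n,px2w('scene',u,v,0))
E
python3 -m pendant '{"xyz":[[0.05,-0.05,0.03],[0.05,-0.05,0.03],[0.05,-0.05,0.03],[0.05,-0.05,0.03],[0.05,-0.05,0.03],[0,0,0]],"turn":[0.14,0.14,0.14,0.14,0.14,0]}'
python3 -c "
from h import *
o=readout.get_obs();print(o['qpos'].round(1),o['force'])"
```

```text
kb [0.08115597 0.58304763 0.        ]
mon [-0.11689173  0.49445092  0.        ]
rack [0.75482993 0.48354533 0.        ]
time_s: 2.25
tool_pos: [0.432, 0.3985, 0.3483]
tool_rot: [-56.2, 89.7, -34.8]
force: [0.3, 0.7, -0.6]
grip_width: 0.0867
[-47.1   9.    1.9  80.4  -0.   90.6  66.2] [ 0.31146489  0.71856594 -0.61264245]
```

```bash
cat >> h.py <<'E'
def st():
    o=readout.get_obs();M=R.from_euler('xyz',o['tool_rot'],degrees=True).as_matrix()
    az=np.degrees(np.arctan2(M[1,1],M[0,1]));x=M[:,0]
    print('t',o['time_s'],'tcp',o['tool_pos'].round(4),'jawaz',az.round(2),'tilt',np.degrees(np.arccos(-x[2])).round(2),'dir',np.degrees(np.arctan2(x[1],x[0])).round(1),'q',o['qpos'].round(1),'F',o['force'].round(1),'T',o['wrist_torque'].round(2),'w',round(o['grip_width'],4))
E
python3 -m pendant '{"xyz":[[0,0,0.06],[0,0,0.06],[0,0,0.06],[0,0,0.06],[0,0,0.06]],"turn":[0,0,0,0,0]}' >/dev/null
python3 -c "
from h import *
st()"
python3 -m pendant '{"xyz":[[0,0,0.06],[0,0,0.06],[0,0,0.06]],"turn":[0,0,0]}' >/dev/null
python3 -c "
from h import *
st()"
```

```text
t 2.875 tcp [0.4197 0.3924 0.598 ] jawaz 111.46 tilt 3.13 dir 39.8 q [-56.6  14.   16.2  45.8  -4.3 117.6  68.4] F [-0.2 -0.3  0.3] T [0.04 0.07 0.05] w 0.0871
t 3.25 tcp [0.4027 0.3787 0.6734] jawaz 112.01 tilt 11.51 dir 43.0 q [-61.3   9.9  21.1  41.5  -4.5 117.6  68.3] F [ 0.2 -1.2 -0.3] T [-0.1   0.17 -0.03] w 0.0868
```

```bash
python3 -m pendant '{"xyz":[[-0.03,-0.03,-0.06],[-0.03,-0.03,-0.06],[-0.03,-0.03,-0.06],[-0.03,-0.03,-0.06],[-0.03,-0.03,-0.06]],"turn":[0,0,0,0,0]}' >/dev/null
python3 -c "
from h import *
st()"
python3 -m pendant '{"xyz":[[-0.03,-0.03,0],[-0.03,-0.03,0],[-0.03,-0.03,0]],"turn":[0,0,0]}' >/dev/null
python3 -c "
from h import *
st()"
```

```text
t 3.875 tcp [0.3132 0.2944 0.4981] jawaz 112.81 tilt 12.17 dir 43.7 q [-42.6 -16.8  -3.3  88.4  -0.5  96.1  66.4] F [-0.9 -0.7  0.6] T [-0.14  0.27  0.01] w 0.0871
t 4.25 tcp [0.2941 0.2814 0.477 ] jawaz 113.03 tilt 8.44 dir 45.0 q [-31.7 -17.3 -11.1  90.5  -3.7  98.   69.5] F [-1.3  0.6  0.4] T [-0.05  0.28 -0.01] w 0.0868
```

```bash
python3 -m pendant '{"xyz":[[-0.04,-0.04,0.02],[-0.04,-0.04,0.02],[-0.04,-0.04,0.02],[-0.04,-0.04,0.02]],"turn":[0,0,0,0]}' >/dev/null
python3 -c "
from h import *
st()"
```

```text
t 4.75 tcp [0.2686 0.2459 0.4717] jawaz 113.53 tilt 3.24 dir 98.2 q [-31.9 -17.3  -8.3  90.9  -5.4 104.5  72.2] F [-3.  -1.5  0. ] T [-0.09  0.2   0.05] w 0.0872
```

```bash
python3 -m pendant '{"xyz":[[-0.01,-0.06,0.0],[-0.01,-0.06,0.0]],"turn":[0,0]}' >/dev/null
python3 -c "
from h import *
st()"
```

```text
t 5.0 tcp [0.2858 0.1932 0.4521] jawaz 111.92 tilt 3.2 dir 162.8 q [-27.4 -17.3  -5.8  93.2  -4.4 106.   77.9] F [-0.7 -1.7  1.9] T [-0.07 -0.06 -0.02] w 0.0872
```

```bash
python3 -m pendant '{"xyz":[[0.05,0.04,0],[0.05,0.04,0],[0.05,0.04,0],[0.05,0.04,0],[0,0,0]],"turn":[0,0,0,0,0]}' >/dev/null
python3 -c "
from h import *
st()"
```

```text
t 5.625 tcp [0.4892 0.3473 0.4507] jawaz 110.95 tilt 3.01 dir 160.6 q [-31.9  13.9  -6.   63.2  -1.1 104.6  73. ] F [-1.1 -0.6 -0.3] T [-0.04 -0.02 -0.03] w 0.087
```

```bash
python3 -m pendant '{"xyz":[[0.01,-0.06,0.01],[0.01,-0.06,0.01],[0.01,-0.06,0.01],[0.01,-0.06,0.01],[0.01,-0.06,0.01],[0.01,-0.06,0.01],[0.01,-0.06,0.01],[0.01,-0.06,0.01],[0.0,-0.06,0.01],[0,0,0]],"turn":[0,0,0,0,0,0,0,0,0,0]}' >/dev/null
python3 -c "
from h import *
st()"
```

```text
t 6.875 tcp [ 0.554  -0.2014  0.5503] jawaz 111.22 tilt 2.03 dir 152.7 q [ 10.1  17.4  12.1  47.3  -4.3 117.7 131. ] F [-0.2  1.3 -0.3] T [ 0.09 -0.06 -0.02] w 0.0869
```

```bash
python3 -m pendant '{"xyz":[[0,0,0.03],[0,0,0]],"turn":[0,0]}' >/dev/null
python3 -c "
from h import *
st()"
```

```text
t 7.125 tcp [ 0.5481 -0.1983  0.5665] jawaz 111.31 tilt 0.53 dir 112.9 q [  9.5  16.   12.6  47.   -4.3 117.7 130.9] F [-1.3  0.2  1.1] T [ 0.1   0.03 -0.06] w 0.087
```

```bash
python3 -m pendant '{"xyz":[[0,0.06,-0.03],[0,0.06,-0.04],[0,0.06,-0.04],[0,0.06,-0.04],[0,0.06,-0.04],[-0.01,0.06,-0.04],[-0.01,0.06,-0.04],[-0.02,0.06,-0.04],[-0.02,0.06,-0.04],[0,0,0]],"turn":[0,0,0,0,0,0,0,0,0,0]}' >/dev/null
python3 - <<'E'
from h import *
st()
o=readout.get_obs();shot('wrist','w1')
for r in pinpoint('wrist','scraper')[:2]: print(r['score'],c2w('wrist',r['at'],o))
E
```

```text
t 8.375 tcp [0.4842 0.2817 0.2683] jawaz 112.91 tilt 0.57 dir 63.4 q [-23.4   6.4 -10.2  92.3   0.9  80.9  79.3] F [ 0.4 -0.9  0.7] T [-0.02 -0.01 -0.02] w 0.0867
0.87 [0.49458513 0.34468707 0.00543644]
```

View pics/w1.png

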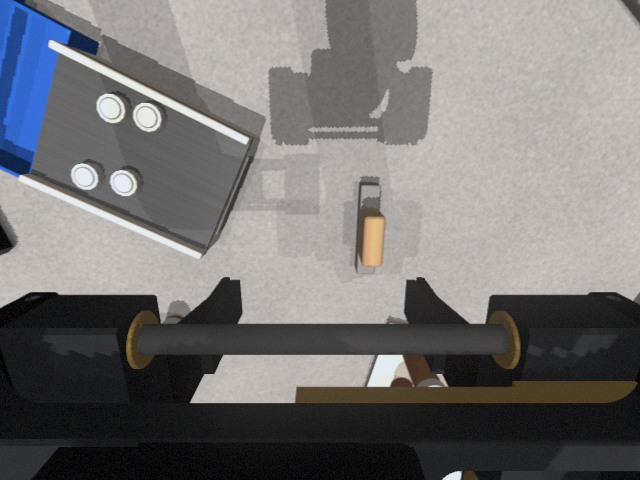

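```bash
python3 -m pendant '{"xyz":[[0.004,0.035,-0.03],[0.004,0.035,-0.03],[0,0,-0.03],[0,0,-0.02],[0,0,0]],"turn":[-0.01,-0.01,0,0,0]}' >/dev/null
python3 - <<'E'
from h import *
st()
o=readout.get_obs();im=shot('wrist','w2')
for r in pinpoint('wrist','scraper')[:2]: print(r['score'],c2w('wrist',r['at'],o))
for r in spot_in('wrist','scraper')[:2]: print('spot',r['score'],c2w('wrist',r['at'],o))
E
```

```text
t 9.1 tcp [0.5032 0.3443 0.1665] jawaz 110.71 tilt 1.53 dir 23.9 q [-27.1  14.7 -11.8  94.5   3.6  69.6  71.1] F [-0.8  0.  -0.4] T [ 0.01  0.04 -0.  ] w 0.0872
0.72 [0.49223288 0.34642138 0.00232371]
spot 0.86 [0.47960123 0.34013635 0.07281557]
spot 0.36 [0.50034456 0.14128469 0.05772575]
```

View pics/w2.png

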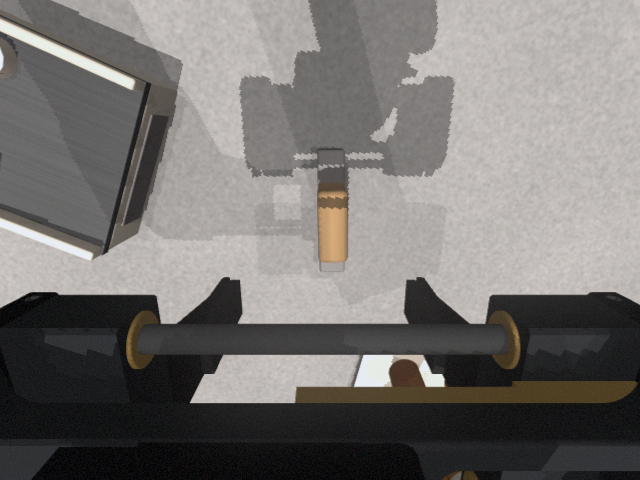

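```bash
python3 -m pendant '{"xyz":[[-0.005,0.001,-0.03],[-0.005,0.001,-0.03],[0,0,-0.03],[0,0,-0.02],[0,0,-0.01],[0,0,0]],"turn":[0,0,0,0,0,0]}' >/dev/null
python3 - <<'E'
from h import *
st()
E
```

```text
t 10.0 tcp [0.5013 0.3493 0.057 ] jawaz 110.5 tilt 2.85 dir 27.3 q [-27.9  19.7 -11.6 101.7   5.4  56.3  68.9] F [ 0.2 -0.1 -0.8] T [ 0.03  0.05 -0.02] w 0.087
```

```bash
python3 -m pendant '{"xyz":[[-0.009,-0.002,-0.01],[-0.003,0,-0.01],[0,0,-0.003],[0,0,0]],"turn":[0,0,0,0]}' >/dev/null
python3 - <<'E'
from h import *
st()
E
```

```text
t 10.5 tcp [0.4897 0.3481 0.0351] jawaz 110.51 tilt 3.08 dir 27.8 q [-28.3  20.  -11.7 104.3   5.7  53.3  68. ] F [-0.4 -0.3  0.7] T [-0.01  0.11  0.02] w 0.0872
```

Close with moderate force.

```bash
python3 -m pendant '{"xyz":[[0,0,0],[0,0,0],[0,0,0],[0,0,0],[0,0,0],[0,0,0]],"turn":[0,0,0,0,0,0]}' 0 30 >/dev/null
python3 - <<'E'
from h import *
st()
E
```

```text
t 11.25 tcp [0.4905 0.3485 0.0359] jawaz 110.48 tilt 3.17 dir 27.9 q [-28.3  20.  -11.7 104.2   5.7  53.3  68. ] F [ 0.1  0.2 -0.2] T [-0.04  0.11 -0.03] w 0.0348
```

```bash
python3 -m pendant '{"xyz":[[0,0,0],[0,0,0],[0,0,0]],"turn":[0,0,0]}' >/dev/null
python3 - <<'E'
from h import *
st()
E
python3 -m pendant '{"xyz":[[0,0,0.02],[0,0,0.03],[0,0,0.03],[0,0,0.03],[0,0,0.03],[0,0,0]],"turn":[0,0,0,0,0,0]}' >/dev/null
python3 - <<'E'
from h import *
st()
E
```

```text
t 11.625 tcp [0.4905 0.3484 0.0359] jawaz 110.48 tilt 3.16 dir 27.9 q [-28.3  20.  -11.7 104.2   5.7  53.3  68. ] F [ 0.2 -0.1 -0.3] T [0.03 0.06 0.02] w 0.0238
t 12.375 tcp [0.4872 0.3462 0.1759] jawaz 110.49 tilt 2.69 dir 26.9 q [-27.5  12.1 -12.3  96.6   3.4  68.9  69.9] F [ 0.2  0.7 -2.5] T [0.02 0.11 0.01] w 0.0237
```

```bash
python3 -m pendant '{"xyz":[[0.005,-0.048,0],[0.005,-0.048,0],[0.005,-0.048,0],[0.005,-0.045,0],[0,0,0],[0,0,0]],"turn":[-0.104,-0.104,-0.104,-0.104,0,0]}' >/dev/null
python3 - <<'E'
from h import *
st()
shot('top','t3');shot('scene','s3')
im=cv2.imread('pics/top0.png');im=cv2.imread('pics/t3.png')
a=cv2.resize(im[220:360,200:430],None,fx=3.4,fy=3.4,interpolation=cv2.INTER_CUBIC)
cv2.imwrite('pics/t3z.png',a)
im=cv2.imread('pics/s3.png');cv2.imwrite('pics/s3z.png',cv2.resize(im[120:320,170:420],None,fx=3,fy=3,interpolation=cv2.INTER_CUBIC))
E
```

```text
t 13.125 tcp [0.5007 0.1506 0.1648] jawaz 86.04 tilt 1.88 dir -2.3 q [-17.    4.   -3.3 106.9   1.   67.4  65.4] F [ 0.2  0.5 -2.1] T [ 0.06  0.04 -0.02] w 0.0242
```

View pics/t3z.png

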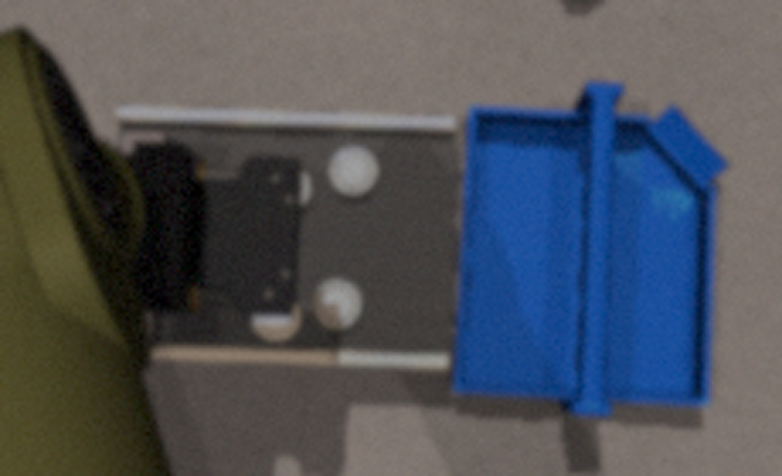

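View pics/s3z.png

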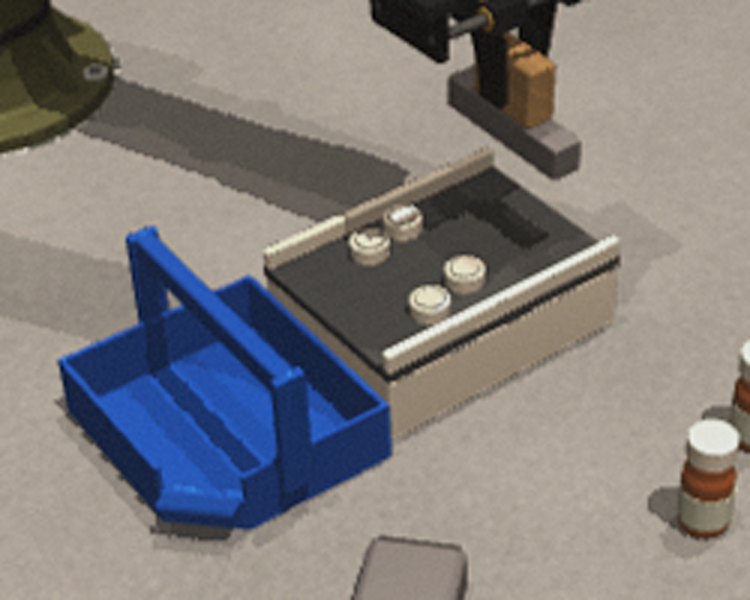

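Run:
```python
from h import *
f=lambda u,v,z: px2w('scene',170+u/3,120+v/3,z).round(4)
print('blade front top L,R',f(450,77,.154),f(557,150,.154), 'front bottom', f(450,103,.129), f(556,177,.129))
print('rail outer top ends near edge: L',f(266,253,.075),'R',f(387,357,.075))
print('rail outer top far: L',f(490,152,.075),'R',f(619,243,.075))
for c in ['scene']:
    for n in ['scraper','stand_edge','stand']:
        for r in pinpoint(c,n)[:1]: print(c,n,round(r['score'],2),np.round(c2w(c,r['at']),4))
```

```text
blade front top L,R [0.4452 0.1453 0.154 ] [0.5596 0.1384 0.154 ] front bottom [0.4409 0.1488 0.129 ] [0.5563 0.1417 0.129 ]
rail outer top ends near edge: L [ 0.4339 -0.0139  0.075 ] R [ 0.5728 -0.0217  0.075 ]
rail outer top far: L [0.4471 0.1819 0.075 ] R [0.5878 0.1737 0.075 ]
scene scraper 0.68 [0.4997 0.1523 0.1308]
scene stand_edge 0.76 [ 0.501  -0.0207  0.0595]
scene stand 0.85 [ 0.5057  0.0839 -0.0027]
```

```bash
python3 -m pendant '{"xyz":[[0.008,0.005,-0.005],[0.003,0.003,-0.015],[0,0,-0.02],[0,0,-0.015],[0,0,0]],"turn":[0.012,0,0,0,0]}' >/dev/null
python3 - <<'E'
from h import *
st()
shot('scene','s4')
im=cv2.imread('pics/s4.png');cv2.imwrite('pics/s4z.png',cv2.resize(im[150:270,240:400],None,fx=5,fy=5,interpolation=cv2.INTER_CUBIC))
E
```

```text
t 14.0 tcp [0.5127 0.1623 0.1063] jawaz 87.07 tilt 1.9 dir -0.6 q [-17.5   8.8  -3.6 108.7   1.4  60.7  65.3] F [ 0.3 -1.1 -1.6] T [0.04 0.06 0.02] w 0.0237
```

View pics/s4z.png

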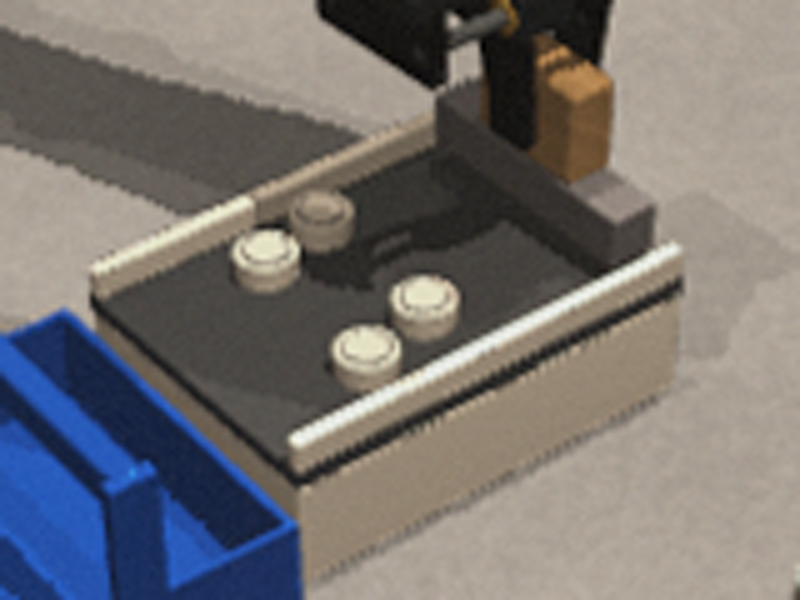

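Run:
```python
from h import *
f=lambda u,v,z: px2w('scene',240+u/5,150+v/5,z).round(4)
print('blade front top', f(437,97,.0955),f(606,217,.0955)); print('front bot R',f(606,268,.0705))
print('Lrail outer', f(92,266,.075),f(432,113,.075)); print('Rrail outer',f(303,447,.075),f(684,252,.075),'inner',f(292,436,.075),f(676,242,.075))
```

```text
blade front top [0.4569 0.1555 0.0955] [0.5674 0.1491 0.0955]
front bot R [0.5691 0.1486 0.0705]
Lrail outer [ 0.4305 -0.012   0.075 ] [0.4424 0.1656 0.075 ]
Rrail outer [ 0.5758 -0.0202  0.075 ] [0.587  0.1759 0.075 ] inner [ 0.568  -0.0192  0.075 ] [0.58   0.1783 0.075 ]
```

```bash
python3 -m pendant '{"xyz":[[0,0,-0.005],[0,0,-0.003],[0,0,-0.001]],"turn":[0,0,0]}'
python3 -m pendant '{"xyz":[[0,0,-0.001],[0,0,-0.001]],"turn":[0,0]}'
```

```text
time_s: 14.42
tool_pos: [0.5145, 0.1628, 0.0992]
tool_rot: [4.7, 87.8, 1.7]
force: [0.2, 0.5, -1.2]
grip_width: 0.0241
time_s: 14.68
tool_pos: [0.5149, 0.1628, 0.0976]
tool_rot: [5.0, 87.8, 2.1]
force: [1.2, 0.3, -2.3]
grip_width: 0.024
```

```bash
python3 -m pendant '{"xyz":[[-0.003,-0.015,-0.0005],[-0.002,-0.02,0],[-0.002,-0.02,0]],"turn":[0,0,0]}'
python3 -c "
from h import *
st()"
```

```text
time_s: 15.05
tool_pos: [0.5071, 0.1058, 0.0971]
tool_rot: [4.6, 87.8, 1.8]
force: [-0.5, -0.8, -1.4]
grip_width: 0.0241
t 15.05 tcp [0.5071 0.1058 0.0971] jawaz 87.21 tilt 2.2 dir 1.8 q [-13.8   6.7  -1.4 112.2   0.8  58.9  71.7] F [-0.5 -0.8 -1.4] T [-0.01  0.08  0.04] w 0.0241
```

```bash
python3 -m pendant '{"xyz":[[0,-0.02,0],[-0.001,-0.02,0],[-0.001,-0.02,0]],"turn":[0,0,0]}'
python3 - <<'E'
from h import *
st()
shot('scene','s5')
im=cv2.imread('pics/s5.png');cv2.imwrite('pics/s5z.png',cv2.resize(im[150:300,190:400],None,fx=3.8,fy=3.8,interpolation=cv2.INTER_CUBIC))
E
```

```text
time_s: 15.42
tool_pos: [0.5037, 0.0402, 0.0972]
tool_rot: [3.2, 87.8, 0.2]
force: [-0.0, -0.6, -1.6]
grip_width: 0.0237
t 15.425 tcp [0.5037 0.0402 0.0972] jawaz 87.05 tilt 2.18 dir 0.2 q [ -9.4   5.2   1.7 114.    0.2  58.7  79.3] F [-0.  -0.6 -1.6] T [0.01 0.06 0.01] w 0.0237
```

View pics/s5z.png

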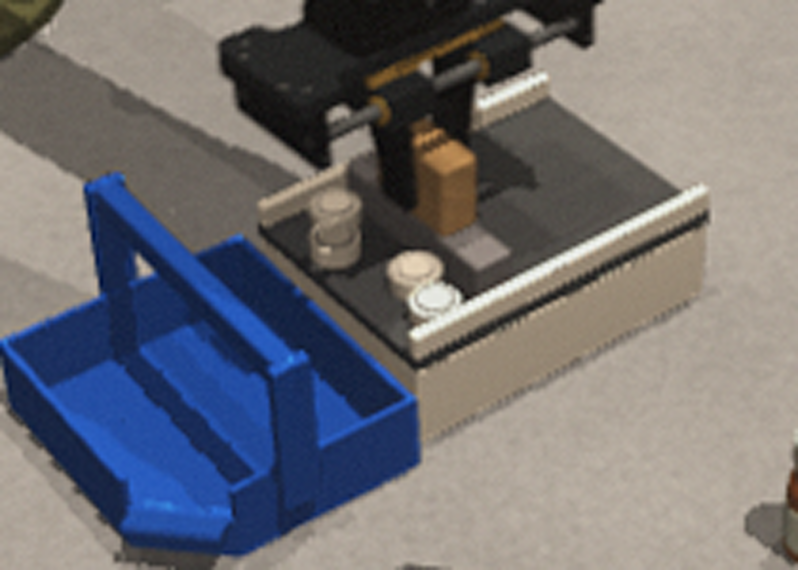

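```bash
python3 -m pendant '{"xyz":[[-0.001,-0.018,0],[-0.001,-0.018,0],[-0.001,-0.018,0],[-0.001,-0.010,0],[0,0,0]],"turn":[0,0,0,0,0]}'
python3 - <<'E'
from h import *
st()
shot('scene','s6')
im=cv2.imread('pics/s6.png');cv2.imwrite('pics/s6z.png',cv2.resize(im[150:300,190:400],None,fx=3.8,fy=3.8,interpolation=cv2.INTER_CUBIC))
E
```

```text
time_s: 16.1
tool_pos: [0.4976, -0.0332, 0.0975]
tool_rot: [-0.5, 87.8, -3.9]
force: [0.6, 0.0, -2.0]
grip_width: 0.0241
t 16.1 tcp [ 0.4976 -0.0332  0.0975] jawaz 86.55 tilt 2.17 dir -3.9 q [ -4.6   4.3   5.5 114.9  -0.3  58.7  87.6] F [ 0.6  0.  -2. ] T [ 0.13  0.06 -0.  ] w 0.0241
```

View pics/s6z.png

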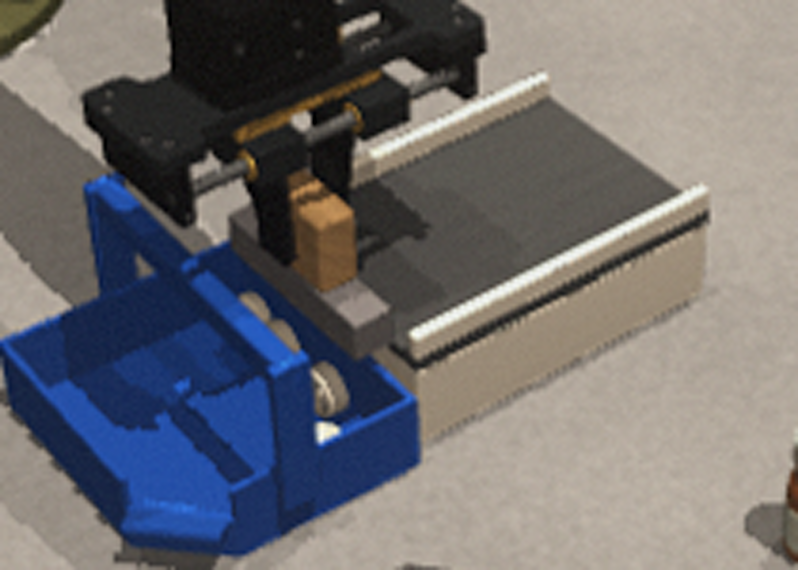

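```bash
python3 -m pendant '{"xyz":[[0,0.02,0.002],[0.002,0.035,0],[0.002,0.035,0],[0.003,0.035,0],[0.002,0.02,0],[0,0,-0.001],[0,0,-0.002]],"turn":[0,0,0,0,0,0,0]}'
python3 - <<'E'
from h import *
st()
shot('scene','s7')
im=cv2.imread('pics/s7.png');cv2.imwrite('pics/s7z.png',cv2.resize(im[150:300,190:400],None,fx=3.8,fy=3.8,interpolation=cv2.INTER_CUBIC))
E
```

```text
time_s: 17.02
tool_pos: [0.5056, 0.122, 0.0967]
tool_rot: [3.3, 87.8, 0.2]
force: [-1.9, -0.8, 1.3]
grip_width: 0.0241
t 17.025 tcp [0.5056 0.122  0.0967] jawaz 86.97 tilt 2.19 dir 0.2 q [-14.7   7.1  -2.3 111.9   1.1  58.9  69.4] F [-1.9 -0.8  1.3] T [-0.14  0.26 -0.02] w 0.0241
```

View pics/s7z.png

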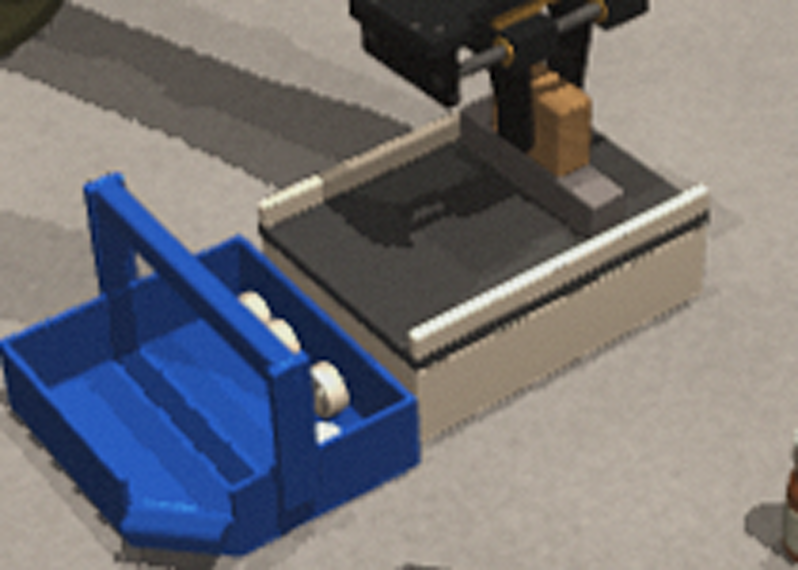

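```bash
python3 -m pendant '{"xyz":[[0,0,-0.0015],[0,0,0]],"turn":[0,0]}'
python3 -m pendant '{"xyz":[[0,0,0],[0,0,0],[0,0,0]],"turn":[0,0,0]}' 0.7
```

```text
time_s: 17.32
tool_pos: [0.5059, 0.1211, 0.0962]
tool_rot: [5.0, 87.8, 1.8]
force: [0.8, -0.6, -2.1]
grip_width: 0.0238
time_s: 17.7
tool_pos: [0.5064, 0.1193, 0.0962]
tool_rot: [3.9, 87.7, 0.6]
force: [-0.3, 0.2, 0.4]
grip_width: 0.046
```

```bash
python3 -m pendant '{"xyz":[[0,0,0.02],[0,0,0.03],[0,0,0.03],[0,0,0.02],[-0.003,-0.05,0.02],[-0.003,-0.06,0.01],[-0.003,-0.06,0],[-0.003,-0.04,0],[0,0,0]],"turn":[0,0,0,0,0,0,0,0,0]}' 1 60
python3 - <<'E'
from h import *
st()
o=readout.get_obs();shot('wrist','w8')
for r in pinpoint('wrist','tote_grip')[:2]: print(r['score'],c2w('wrist',r['at'],o))
shot('scene','s8'); shot('top','t8')
for c in ['scene','top']:
    for n in ['cap0','tote_grip','scraper']:
        for r in pinpoint(c,n)[:4]: print(c,n,round(r['score'],2),c2w(c,r['at'],o).round(4))
E
```

```text
time_s: 18.82
tool_pos: [0.4928, -0.0977, 0.2309]
tool_rot: [1.4, 87.6, -1.8]
force: [-0.1, 0.7, -0.0]
grip_width: 0.0872
t 18.825 tcp [ 0.4928 -0.0977  0.2309] jawaz 86.77 tilt 2.43 dir -1.8 q [-2.300e+00 -2.000e+00  1.040e+01  1.052e+02  1.000e-01  7.430e+01
  9.490e+01] F [-0.1  0.7 -0. ] T [0.04 0.02 0.03] w 0.0872
0.81 [ 0.49690237 -0.09939999  0.1086263 ]
scene cap0 0.56 [ 0.4767 -0.0333  0.0189]
scene cap0 0.53 [ 0.5489 -0.0693  0.0196]
scene cap0 0.52 [ 0.4481 -0.035   0.0199]
scene cap0 0.45 [ 0.5214 -0.0372  0.0185]
scene tote_grip 0.8 [ 0.4938 -0.1006  0.1031]
scene scraper 0.77 [0.5056 0.1206 0.0604]
top cap0 0.61 [ 0.5478 -0.07    0.0181]
top cap0 0.47 [ 0.4473 -0.0325  0.0181]
top cap0 0.23 [ 0.5121 -0.3462 -0.0051]
top tote_grip 0.64 [ 0.488  -0.0965  0.1045]
top scraper 0.78 [0.5023 0.1211 0.059 ]
top scraper 0.3 [ 0.7604  0.0775 -0.0032]
```

View pics/w8.png

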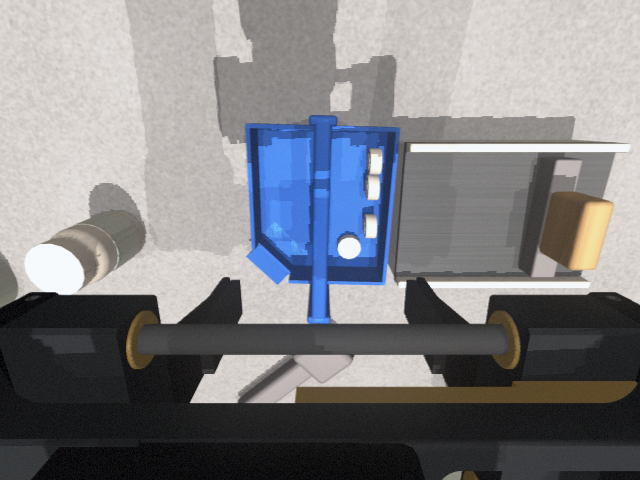

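View pics/s8.png

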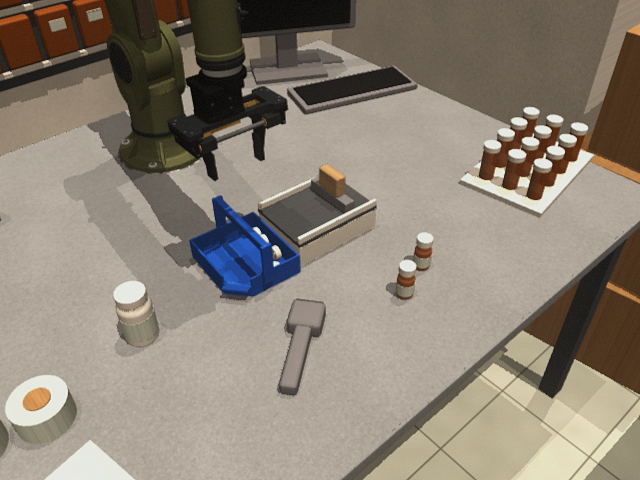

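```bash
python3 -m pendant '{"xyz":[[0.001,-0.001,-0.03],[0,0,-0.03],[0,0,-0.03],[0,0,-0.03],[0,0,-0.015],[0,0,0]],"turn":[-0.012,-0.012,0,0,0,0]}' >/dev/null
python3 - <<'E'
from h import *
st()
shot('scene','s9')
im=cv2.imread('pics/s9.png');cv2.imwrite('pics/s9z.png',cv2.resize(im[150:300,170:380],None,fx=3.8,fy=3.8,interpolation=cv2.INTER_CUBIC))
E
```

```text
t 20.075 tcp [ 0.4958 -0.0921  0.0932] jawaz 86.01 tilt 2.6 dir -1.7 q [ -2.1   4.8  10.3 115.   -1.4  57.7  94.8] F [ 0.3 -0.  -1. ] T [ 0.02  0.05 -0.06] w 0.0869
```

View pics/s9z.png

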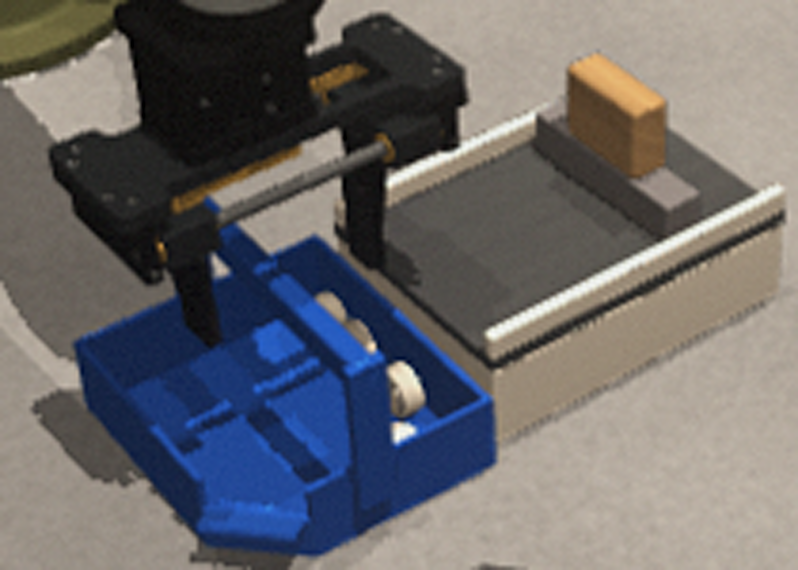

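```bash
python3 -m pendant '{"xyz":[[-0.001,-0.004,-0.005],[0,-0.002,-0.002],[0,0,0]],"turn":[-0.02,0,0]}'
python3 -m pendant '{"xyz":[[0,0,0],[0,0,0],[0,0,0],[0,0,0],[0,0,0],[0,0,0],[0,0,0],[0,0,0],[0,0,0],[0,0,0]],"turn":[0,0,0,0,0,0,0,0,0,0]}' 0 60
python3 - <<'E'
from h import *
st()
E
```

```text
time_s: 20.5
tool_pos: [0.4975, -0.0991, 0.0894]
tool_rot: [2.0, 87.0, -3.2]
force: [0.6, -0.2, -0.2]
grip_width: 0.0873
time_s: 21.75
tool_pos: [0.4979, -0.0994, 0.09]
tool_rot: [1.5, 87.0, -3.7]
force: [0.7, -1.4, 0.9]
grip_width: 0.0132
t 21.75 tcp [ 0.4979 -0.0994  0.09  ] jawaz 84.79 tilt 3.04 dir -3.7 q [ -1.7   5.1  10.7 115.1  -1.5  56.9  94.4] F [ 0.7 -1.4  0.9] T [-0.07  0.09  0.04] w 0.0132
```

```bash
cat >> h.py <<'E'
import os,json
def tt():
    o=readout.get_obs();M=R.from_euler('xyz',o['tool_rot'],degrees=True).as_matrix()
    G=np.load('G.npy'); T=M@G.T@R.from_euler('z',-5.2,degrees=True).as_matrix()
    z=T[:,2]; low=T.T@np.array([0,0,-1])
    print('tote yaw',np.degrees(np.arctan2(T[1,0],T[0,0])).round(1),'tilt',np.degrees(np.arccos(z[2])).round(1),'low dir world',np.degrees(np.arctan2(z[1],z[0])).round(1),'low dir in tote (want -45)',np.degrees(np.arctan2(low[1],low[0])).round(1))
E
python3 - <<'E'
from h import *
o=readout.get_obs();np.save('G.npy',R.from_euler('xyz',o['tool_rot'],degrees=True).as_matrix());tt()
E
python3 -m pendant '{"xyz":[[0,0,0.01],[0,0,0.02],[0,0,0.03],[0,0,0.03],[0,0,0.03],[0,0,0.03],[0,0,0.03],[0,0,0.02],[0,0,0]],"turn":[0,0,0,0,0,0,0,0,0]}' >/dev/null
python3 - <<'E'
from h import *
st();tt()
shot('scene','s10')
im=cv2.imread('pics/s10.png');cv2.imwrite('pics/s10z.png',cv2.resize(im[80:300,130:400],None,fx=2.7,fy=2.7,interpolation=cv2.INTER_CUBIC))
E
```

```text
tote yaw -5.2 tilt nan low dir world 165.9 low dir in tote (want -45) -8.9
t 22.875 tcp [ 0.4913 -0.0979  0.2941] jawaz 84.78 tilt 2.37 dir -2.0 q [-2.5 -3.5 10.4 99.5  0.4 81.6 92.7] F [ 0.1  1.  -3.8] T [-0.05  0.05  0.03] w 0.0136
tote yaw -5.2 tilt 0.7 low dir world -9.7 low dir in tote (want -45) -4.5h.py:31: RuntimeWarning: invalid value encountered in arccos
  print('tote yaw',np.degrees(np.arctan2(T[1,0],T[0,0])).round(1),'tilt',np.degrees(np.arccos(z[2])).round(1),'low dir world',np.degrees(np.arctan2(z[1],z[0])).round(1),'low dir in tote (want -45)',np.degrees(np.arctan2(low[1],low[0])).round(1))
```

View pics/s10z.png

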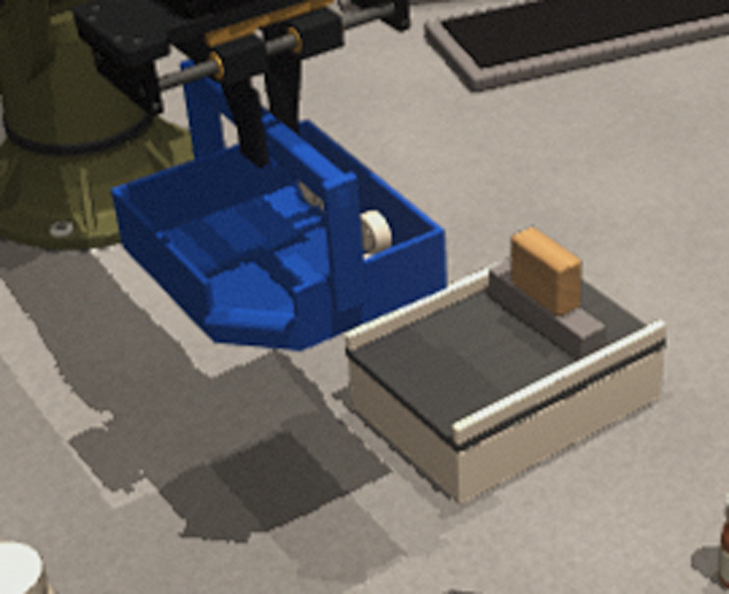

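```bash
python3 -m pendant '{"xyz":[[0.01,0,0.01],[0.01,0,0.01],[0.01,0,0.01],[0.01,0,0.01],[0.01,0,0.01],[0.01,0,0],[0.01,0,0],[0,0,0],[0,0,0],[0,0,0]],"turn":[-0.08,-0.14,-0.14,-0.14,-0.14,-0.14,-0.14,-0.14,-0.14,-0.14]}' >/dev/null
python3 - <<'E'
from h import *
st();tt()
E
```

```text
t 24.175 tcp [ 0.5547 -0.0962  0.3245] jawaz 5.46 tilt 1.41 dir -130.5 q [-4.3  6.5 11.8 86.1 -0.1 88.4 12.9] F [-0.8 -0.6 -3.4] T [-0.04 -0.   -0.03] w 0.0137
tote yaw -84.6 tilt 2.3 low dir world -56.6 low dir in tote (want -45) 28.0
```

```bash
python3 -m pendant '{"xyz":[[0,0,0.02],[0,0,0.02],[0,0,0.02],[0,0,0.02],[0,0,0.02],[0,0,0.02],[0,0,0.02],[0,0,0.01],[0,0,0]],"turn":[-0.13,-0.13,-0.13,-0.13,-0.13,-0.13,-0.13,-0.08,0]}' >/dev/null
python3 - <<'E'
from h import *
st();tt()
shot('scene','s11')
E
```

```text
t 25.3 tcp [ 0.5504 -0.0947  0.4604] jawaz -53.2 tilt 3.05 dir 157.6 q [ -6.    9.5  16.6  67.7  -3.5 106.2 -43.7] F [ 0.5  0.2 -3.8] T [-0.09  0.08  0.02] w 0.0136
tote yaw -143.3 tilt 3.1 low dir world -81.8 low dir in tote (want -45) 61.4
```

View pics/s11.png

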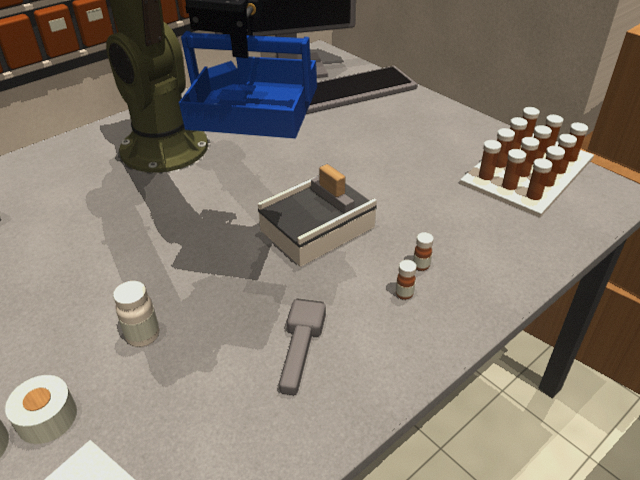

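```bash
python3 -m pendant '{"xyz":[[0,0,0.03],[0,0,0.03],[0,0,0.03],[0,0,0.03],[0,0,0.03],[0,0,0.02]],"turn":[0.035,0.035,0,0,0,0]}' >/dev/null
python3 - <<'E'
from h import *
st();tt()
E
```

```text
t 26.1 tcp [ 0.5411 -0.0918  0.5756] jawaz -48.47 tilt 0.47 dir 108.5 q [ -4.1  11.6  15.5  51.4  -3.9 117.6 -39.2] F [-0.6  0.  -4.7] T [-0.11  0.18  0.01] w 0.0137
tote yaw -138.5 tilt 3.3 low dir world -129.5 low dir in tote (want -45) 9.0
```

```bash
python3 -m pendant '{"xyz":[[0,0,0.03],[0,0,0.03],[0,0,0.03],[0,0,0.03]],"turn":[0,0,0,0]}' >/dev/null
python3 - <<'E'
from h import *
st();tt()
E
```

```text
t 26.6 tcp [ 0.5293 -0.0892  0.6256] jawaz -48.58 tilt 5.49 dir -4.8 q [ -8.1   8.7  19.6  48.7  -4.  117.6 -39.3] F [-0.2  0.4 -3.3] T [-0.03  0.33  0.02] w 0.0132
tote yaw -138.1 tilt 7.9 low dir world -168.1 low dir in tote (want -45) -29.8
```

```bash
python3 -m pendant '{"xyz":[[0,0,0.02],[0,0,0.02],[0,0,0.02],[0,0,0.02],[0,0,0]],"turn":[0,0,0,0,0]}' >/dev/null
python3 - <<'E'
from h import *
st();tt()
shot('scene','s12');shot('top','t12')
E
```

```text
t 27.225 tcp [ 0.5228 -0.0878  0.6604] jawaz -48.85 tilt 9.54 dir -6.5 q [-11.    7.2  22.6  46.1  -4.  117.6 -39.4] F [-0.2 -0.2 -3.4] T [-0.04  0.5   0.  ] w 0.0133
tote yaw -137.7 tilt 11.7 low dir world -175.1 low dir in tote (want -45) -36.8
```

View pics/s12.png

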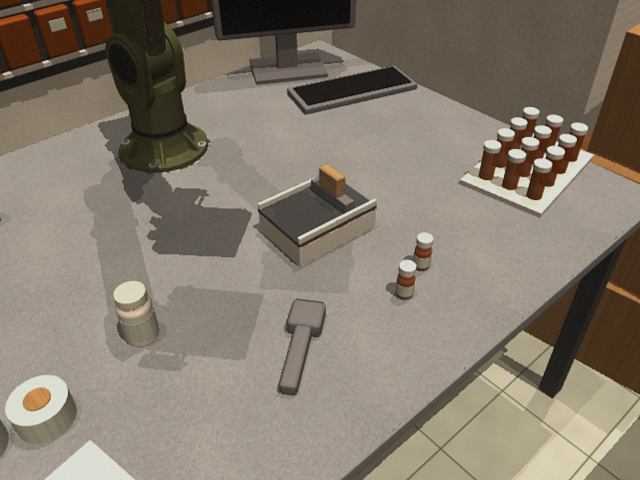

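View pics/t12.png

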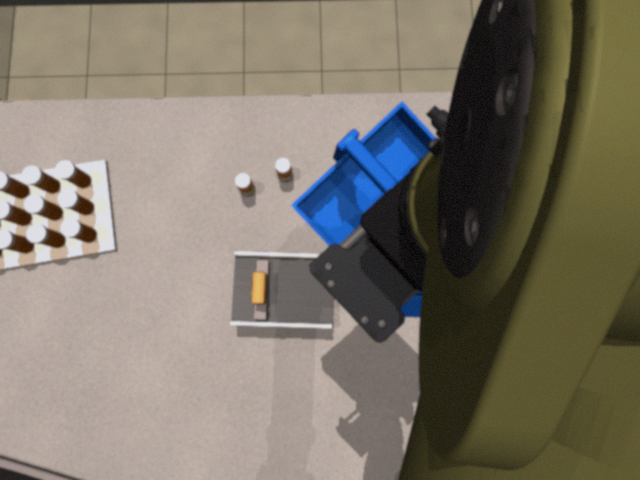

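Run:
```python
from h import *
shot('wrist','w12')
```

```text
(no output)
```

View pics/w12.png

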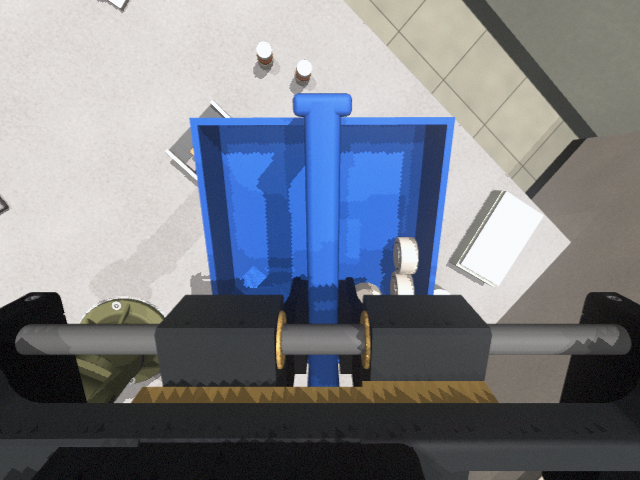

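```bash
python3 -m pendant '{"xyz":[[0,0,0.03],[0,0,0.03],[0,0,0.03],[0,0,0.03],[0,0,0]],"turn":[0,0,0,0,0]}' >/dev/null
python3 - <<'E'
from h import *
st();tt()
E
python3 -m pendant '{"xyz":[[0,0,0.03],[0,0,0.03],[0,0,0.03],[0,0,0]],"turn":[0,0,0,0]}' >/dev/null
python3 - <<'E'
from h import *
st();tt();shot('wrist','w13')
E
```

```text
t 28.0 tcp [ 0.5156 -0.0862  0.7094] jawaz -49.51 tilt 15.33 dir -7.5 q [-15.    5.9  26.8  41.7  -4.2 117.6 -39.6] F [ 0.1 -0.3 -3.9] T [0.01 0.75 0.02] w 0.0132
tote yaw -136.8 tilt 17.4 low dir world -179.6 low dir in tote (want -45) -41.5
t 28.5 tcp [ 0.5108 -0.085   0.7461] jawaz -50.21 tilt 19.72 dir -7.8 q [-17.1   5.4  29.2  37.8  -4.4 117.6 -39.6] F [ 0.1  0.1 -4. ] T [-0.03  0.87 -0.03] w 0.0134
tote yaw -135.9 tilt 21.8 low dir world 178.6 low dir in tote (want -45) -43.4
```

View pics/w13.png

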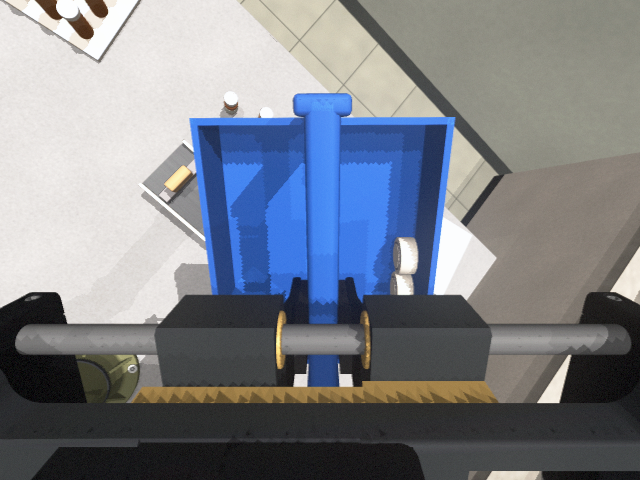

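```bash
python3 -m pendant '{"xyz":[[0,0,0.03],[0,0,0.03],[0,0,0.03],[0,0,0]],"turn":[0,0,0,0]}' >/dev/null
python3 - <<'E'
from h import *
st();tt()
E
python3 -m pendant '{"xyz":[[0,0,0.03],[0,0,0.02],[0,0,0]],"turn":[0,0,0]}' >/dev/null
python3 - <<'E'
from h import *
st();tt();shot('wrist','w14')
E
```

```text
t 29.05 tcp [ 0.5067 -0.0837  0.7812] jawaz -51.07 tilt 23.98 dir -8.0 q [-17.8   5.3  30.5  33.7  -4.9 117.7 -39.7] F [-0.6 -0.4 -3.2] T [ 0.02  1.08 -0.02] w 0.0134
tote yaw -134.9 tilt 26.0 low dir world 177.4 low dir in tote (want -45) -44.6
t 29.425 tcp [ 0.5041 -0.0831  0.8007] jawaz -51.64 tilt 26.38 dir -8.1 q [-17.6   5.4  30.7  31.2  -5.2 117.7 -39.7] F [ 0.2  0.5 -3.8] T [0.07 1.12 0.01] w 0.0132
tote yaw -134.3 tilt 28.4 low dir world 176.9 low dir in tote (want -45) -45.2
```

View pics/w14.png

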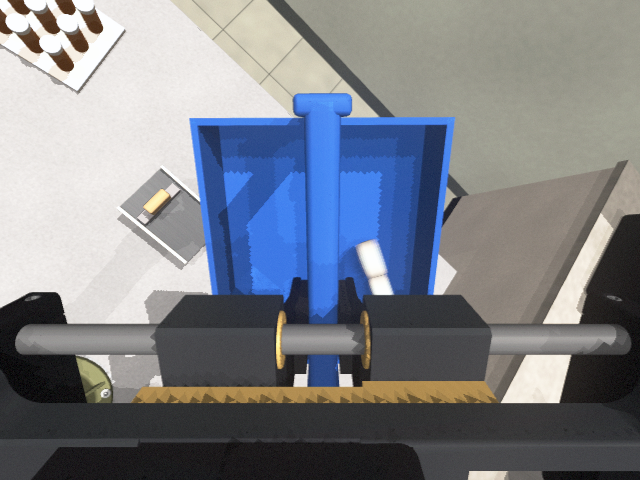

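```bash
python3 -m pendant '{"xyz":[[0,0,0.02],[0,0,0],[0,0,0],[0,0,0]],"turn":[0,0,0,0]}' >/dev/null
python3 - <<'E'
from h import *
st();tt();shot('wrist','w15');shot('top','t15')
E
```

```text
t 29.975 tcp [ 0.5036 -0.0828  0.8074] jawaz -51.84 tilt 27.21 dir -8.2 q [-17.5   5.5  30.7  30.3  -5.4 117.7 -39.7] F [-0.1 -0.1 -4.5] T [ 0.04  1.15 -0.03] w 0.0137
tote yaw -134.0 tilt 29.2 low dir world 176.7 low dir in tote (want -45) -45.4
```

View pics/w15.png

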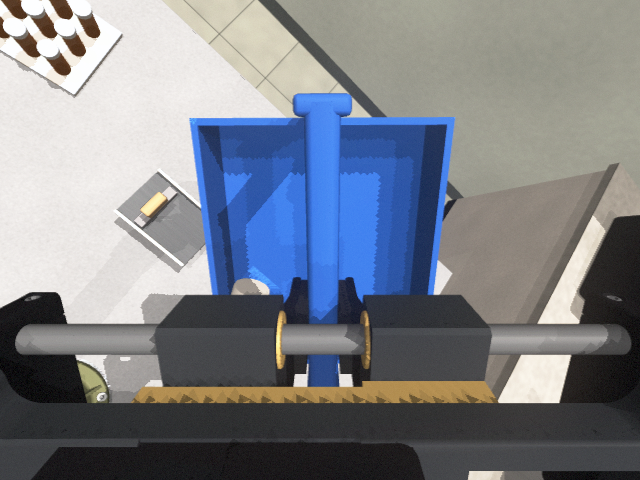

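```bash
python3 -m pendant '{"xyz":[[0.005,0,-0.02],[0.01,0,-0.03],[0.01,0,-0.03],[0.01,0,-0.03],[0.01,0,-0.03],[0.01,0,-0.03],[0.005,0,-0.03],[0,0,-0.02],[0,0,0]],"turn":[0,0,0,0,0,0,0,0,0]}' >/dev/null
python3 - <<'E'
from h import *
st();tt();shot('wrist','w16');shot('top','t16');shot('scene','s16')
E
```

```text
t 31.2 tcp [ 0.5641 -0.0837  0.5756] jawaz -51.87 tilt 26.95 dir -8.5 q [-24.8 -11.2  22.9  77.7   8.7  85.9 -48.4] F [ 0.1 -0.6 -4. ] T [ 0.04  1.18 -0.  ] w 0.0139
tote yaw -134.2 tilt 28.9 low dir world 176.4 low dir in tote (want -45) -45.6
```

View pics/s16.png

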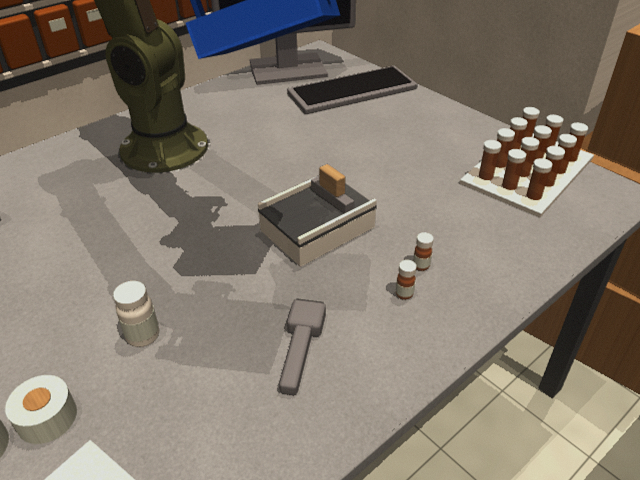

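View pics/t16.png

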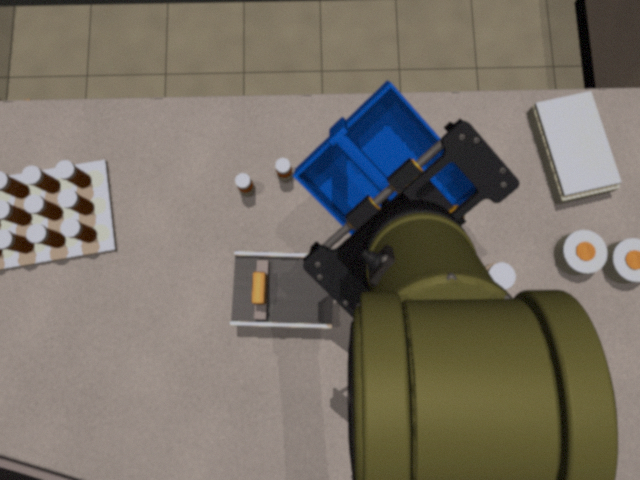

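View pics/w16.png

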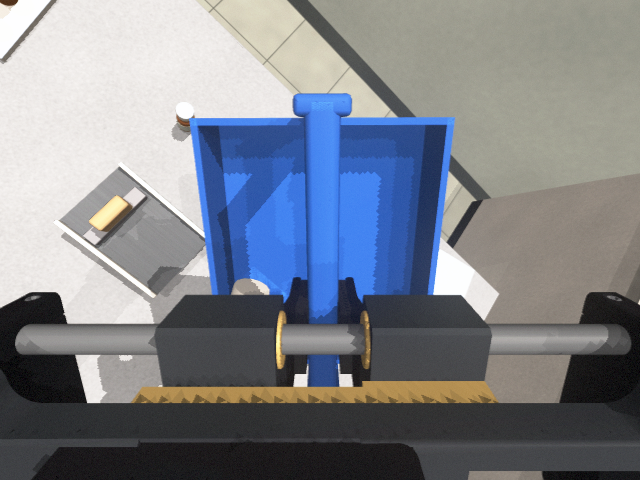

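Run:
```python
from h import *
for c in ['scene','top']: print(c,c2w(c,[0,0,0]).round(2))
```

```text
scene [ 1.25 -0.56  0.82]
top [ 0.43 -0.    1.13]
```

```bash
python3 -m pendant '{"xyz":[[0,0,-0.01],[0,0,-0.02],[0,0,-0.02],[0,0,-0.02],[0,0,-0.02],[0,0,-0.01]],"turn":[0.05,0.1,0.1,0.1,0.1,0.05]}' >/dev/null
python3 - <<'E'
from h import *
st();tt()
E
```

```text
t 32.1 tcp [ 0.5676 -0.0859  0.4874] jawaz -22.63 tilt 28.2 dir 20.5 q [-28.2 -13.8  35.3  88.8  -5.3  77.5 -11. ] F [ 0.5 -0.1 -3.5] T [-0.47  1.05  0.01] w 0.0138
tote yaw -104.3 tilt 30.2 low dir world -154.7 low dir in tote (want -45) -46.3
```

```bash
python3 -m pendant '{"xyz":[[0.01,0,0],[0.015,0,-0.01],[0.015,0,-0.01],[0.015,0,-0.01],[0.01,0,-0.01],[0,0,0]],"turn":[0.05,0.1,0.1,0.1,0.1,0.05]}' >/dev/null
python3 - <<'E'
from h import *
st();tt();shot('scene','s17')
im=cv2.imread('pics/s17.png');cv2.imwrite('pics/s17z.png',cv2.resize(im[0:200,120:390],None,fx=2.9,fy=2.9,interpolation=cv2.INTER_CUBIC))
E
```

```text
t 32.85 tcp [ 0.6382 -0.09    0.4546] jawaz 7.28 tilt 28.41 dir 48.0 q [-25.6   8.7  53.3  77.3 -34.3  89.3  35.8] F [-0.3  0.  -3.4] T [-0.88  0.75 -0.06] w 0.0137
tote yaw -74.4 tilt 30.3 low dir world -127.1 low dir in tote (want -45) -48.6
```

View pics/s17z.png

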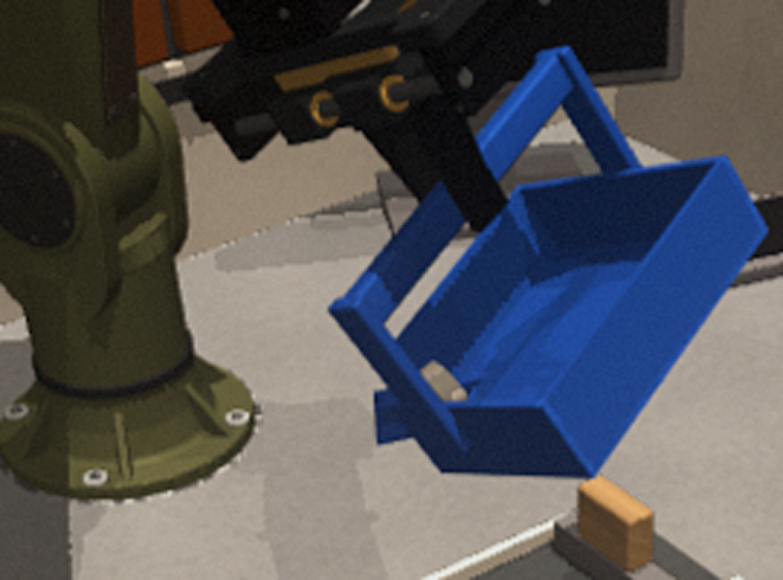

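```bash
python3 -m pendant '{"xyz":[[-0.005,0.02,0],[-0.01,0.035,0],[-0.01,0.04,0],[-0.01,0.04,0],[-0.01,0.04,0],[-0.01,0.04,0],[-0.01,0.04,0],[-0.005,0.035,0],[0,0.015,0],[0,0,0]],"turn":[0,0.05,0.05,0.05,0.05,0.05,0.05,0.05,0,0]}' >/dev/null
python3 - <<'E'
from h import *
st();tt();shot('scene','s18')
E
```

```text
t 34.15 tcp [0.5716 0.2174 0.4661] jawaz 27.83 tilt 28.45 dir 64.7 q [-46.6  -2.8  35.5  84.  -21.2  81.2  20.4] F [-0.2 -1.3 -3.4] T [-1.05  0.49 -0.02] w 0.0138
tote yaw -54.1 tilt 30.2 low dir world -110.2 low dir in tote (want -45) -52.2
```

View pics/s18.png

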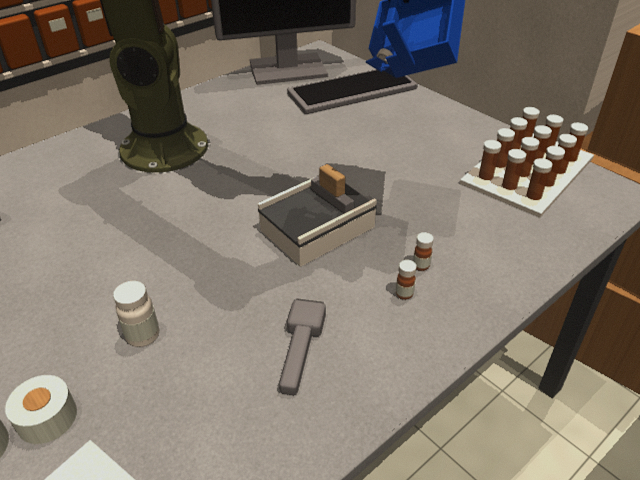

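```bash
python3 -m pendant '{"xyz":[[0,0,-0.015],[0,0,-0.03],[0,0,-0.03],[0,0,-0.03],[0,0,-0.015],[0,0,0]],"turn":[0,0,0.05,0.05,0.05,0]}' >/dev/null
python3 - <<'E'
from h import *
st();tt();shot('scene','s19')
im=cv2.imread('pics/s19.png');cv2.imwrite('pics/s19z.png',cv2.resize(im[0:180,310:520],None,fx=3.6,fy=3.3,interpolation=cv2.INTER_CUBIC))
o=readout.get_obs()
for n in ['cap0','tote_corner','tote_grip','tote']:
    for r in pinpoint('scene',n)[:4]: print(n,round(r['score'],2),c2w('scene',r['at'],o).round(4))
E
```

```text
t 34.95 tcp [0.574  0.2029 0.337 ] jawaz 35.53 tilt 28.2 dir 72.3 q [-44.9   0.3  38.5  95.9 -27.   73.3  37.9] F [-0.2 -0.4 -3.3] T [-1.06  0.3  -0.01] w 0.0138
tote yaw -46.5 tilt 29.9 low dir world -102.5 low dir in tote (want -45) -52.1
cap0 0.47 [0.5637 0.1885 0.244 ]
cap0 0.38 [0.5931 0.1756 0.2456]
cap0 0.3 [ 0.7458 -0.1753 -0.0019]
tote_corner 0.55 [0.5826 0.1771 0.2286]
tote_grip 0.64 [0.571  0.2009 0.3502]
tote_grip 0.44 [ 0.5177 -0.3465  0.0047]
tote 0.75 [0.579  0.2517 0.262 ]
```

View pics/s19z.png

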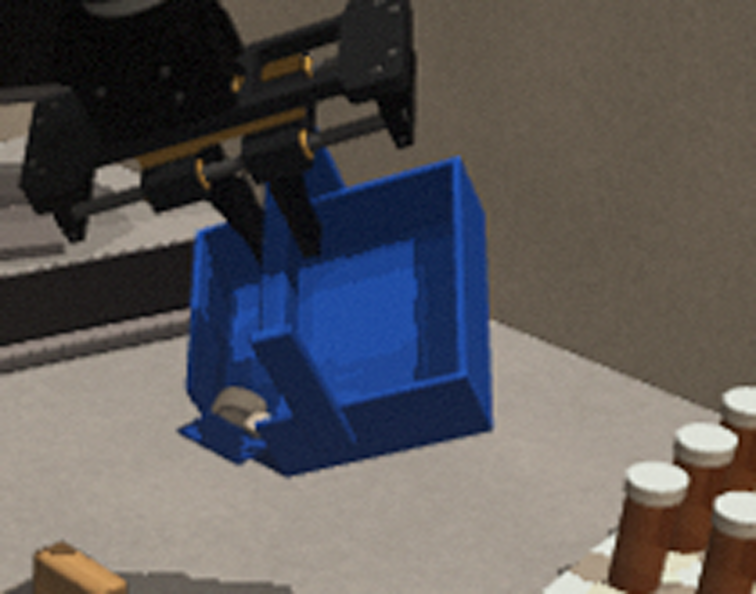

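```bash
python3 -m pendant '{"xyz":[[0.005,0,0],[0.01,0,-0.01],[0.01,0,-0.01],[0.01,0,-0.01],[0.005,0,-0.01],[0,0,0]],"turn":[0.05,0.1,0.12,0.12,0.07,0]}' >/dev/null
python3 - <<'E'
from h import *
st();tt();shot('scene','s20')
im=cv2.imread('pics/s20.png');cv2.imwrite('pics/s20z.png',cv2.resize(im[20:200,310:520],None,fx=3.8,fy=3.3,interpolation=cv2.INTER_CUBIC))
E
```

```text
t 35.95 tcp [0.6184 0.2085 0.3069] jawaz 63.31 tilt 28.76 dir 98.1 q [-35.4  19.4  39.3  82.  -40.3  89.5  72.4] F [ 0.1  0.1 -3.7] T [-1.08 -0.17 -0.04] w 0.0137
tote yaw -18.6 tilt 30.4 low dir world -76.7 low dir in tote (want -45) -54.2
```

View pics/s20z.png

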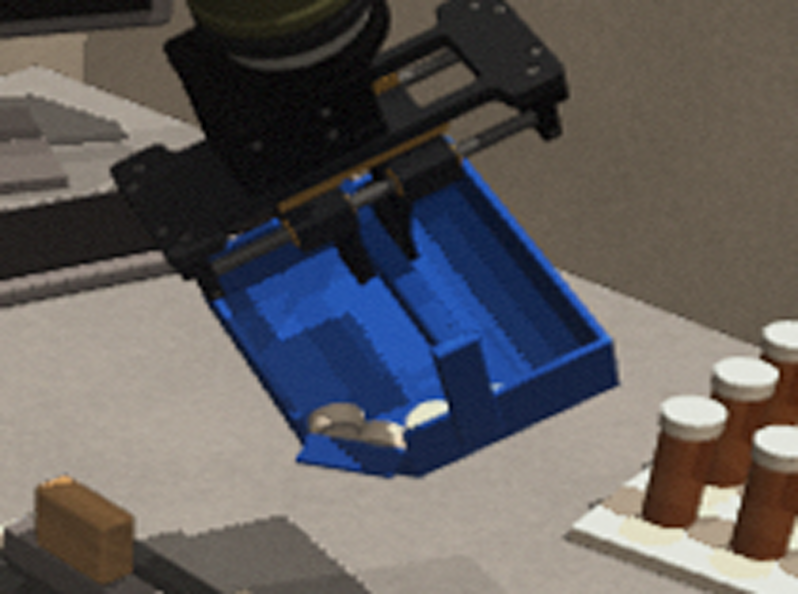

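```bash
cat >> h.py <<'E'
def tpose():
    o=readout.get_obs();M=R.from_euler('xyz',o['tool_rot'],degrees=True).as_matrix();G=np.load('G.npy')
    R0=R.from_euler('z',-5.2,degrees=True).as_matrix(); p0=np.array([.4945,-.0990,0]); tcp0=np.array([.4979,-.0994,.0900])
    return M@G.T@R0, np.array(o['tool_pos'])+M@G.T@(p0-tcp0)
def wire(src,dst,crop,s):
    T,p=tpose();im=cv2.imread(src)
    x0,y0,x1,y1=crop;im=cv2.resize(im[y0:y1,x0:x1],None,fx=s,fy=s,interpolation=cv2.INTER_CUBIC)
    P=lambda q:tuple(int(a) for a in ((w2p('scene',T@np.array(q)+p)-[x0,y0])*s))
    poly=[(85,75),(-85,75),(-85,-75),(45,-75),(85,-35)]
    for i in range(5):
        a,b=poly[i],poly[(i+1)%5]
        cv2.line(im,P((*a,46) if 0 else (a[0]/1e3,a[1]/1e3,.046)),P((b[0]/1e3,b[1]/1e3,.046)),(0,255,0),1)
    cv2.line(im,P((-.093,0,.115)),P((.093,0,.115)),(0,255,255),1)
    cv2.circle(im,P((.062,-.052,.004)),4,(0,0,255),1)
    cv2.imwrite(dst,im)
def ontote(u,v,h):
    T,p=tpose();c=camera_params('scene');M=cv2.Rodrigues(np.array(c['rvec'],float))[0]
    o=T.T@(-M.T@np.array(c['tvec']).ravel()-p); d=T.T@M.T@np.array([(u-c['cx'])/c['fx'],(v-c['cy'])/c['fy'],1])
    return (o+d*(h-o[2])/d[2]).round(4)
E
python3 - <<'E'
from h import *
wire('pics/s20.png','pics/s20w.png',(350,60,500,180),5)
for ux,vy,h in [(338,415,.02),(380,432,.016),(430,410,.016),(496,386,.016)]: print(ontote(310+ux/3.8,20+vy/3.3,h))
E
```

```text
[ 0.038  -0.0515  0.02  ]
[ 0.0572 -0.0384  0.016 ]
[ 0.0581 -0.0112  0.016 ]
[0.0622 0.0229 0.016 ]
```

View pics/s20w.png

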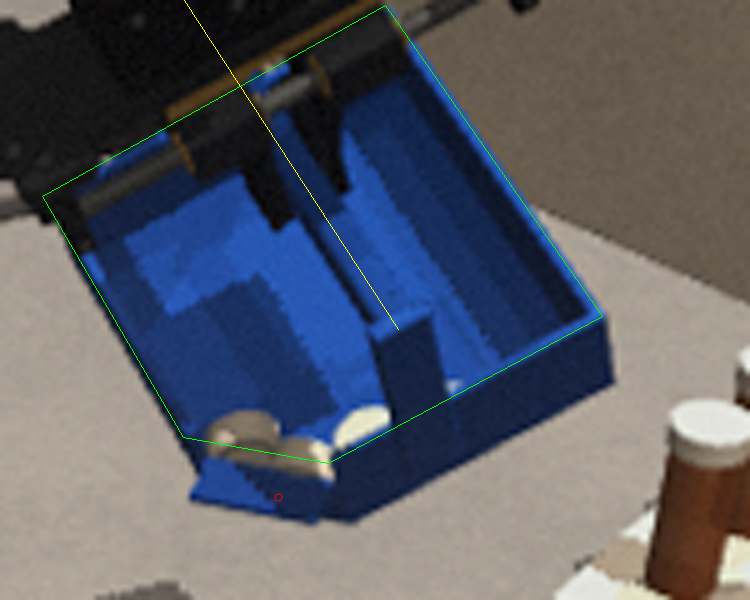

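Run:
```python
from h import *
shot('top','t20');shot('wrist','w20')
im=cv2.imread('pics/t20.png');cv2.imwrite('pics/t20z.png',cv2.resize(im[80:360,60:430],None,fx=2.1,fy=2.1))
```

```text
(no output)
```

View pics/t20z.png

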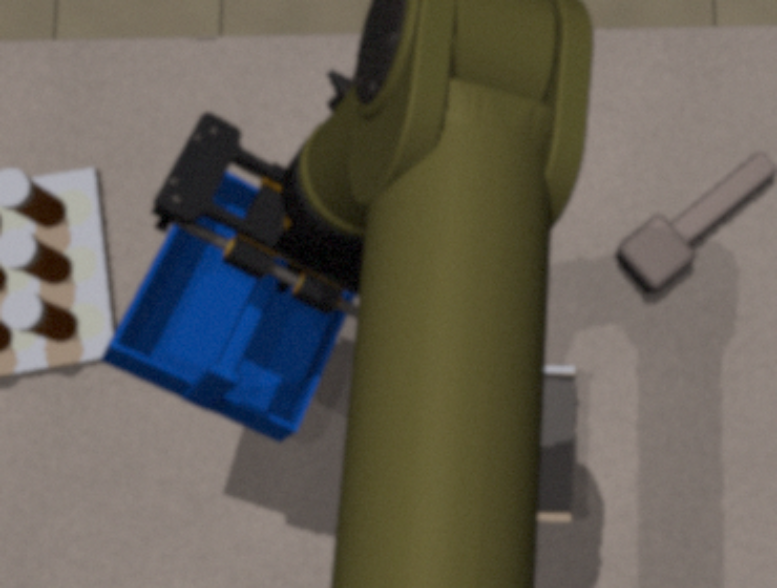

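View pics/w20.png

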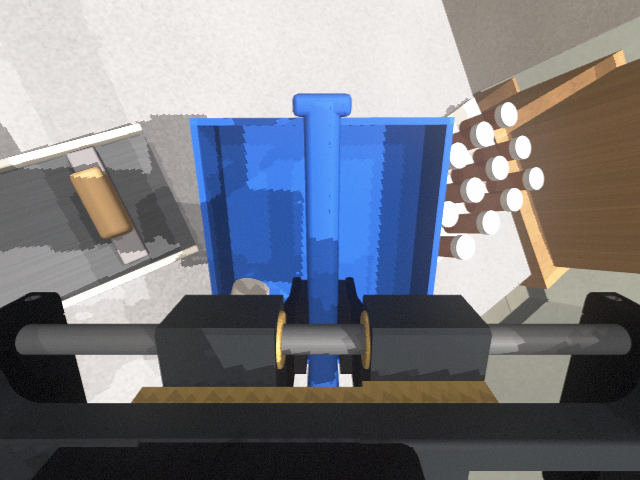

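```bash
python3 -m pendant '{"xyz":[[0,-0.01,0],[0,-0.02,0],[0,-0.02,0],[0,-0.01,0],[0,0,0]],"turn":[0.08,0.14,0.14,0.08,0]}' >/dev/null
python3 - <<'E'
from h import *
st();tt();shot('scene','s21')
wire('pics/s21.png','pics/s21w.png',(320,60,480,190),5)
E
```

```text
t 36.725 tcp [0.617  0.1491 0.317 ] jawaz 89.48 tilt 28.85 dir 122.3 q [-25.5  28.2  36.1  69.5 -38.6 105.7  98.3] F [ 1.1 -0.1 -4.5] T [-0.85 -0.62 -0.02] w 0.0137
tote yaw 7.4 tilt 30.4 low dir world -52.4 low dir in tote (want -45) -55.9
```

View pics/s21w.png

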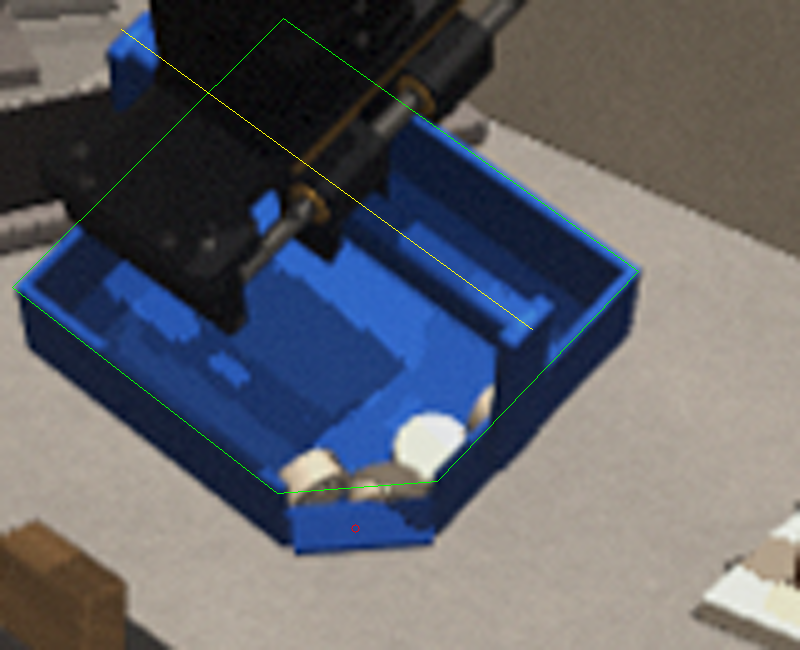

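```bash
python3 -m pendant '{"xyz":[[0,0,0.03],[0,0,0.04],[0,0,0.04],[0,0,0.04],[0,0,0.04]],"turn":[0,0,0,0,0]}' >/dev/null
python3 - <<'E'
from h import *
st();tt()
E
```

```text
t 37.4 tcp [0.6148 0.1587 0.4515] jawaz 89.15 tilt 29.18 dir 126.8 q [ -5.1  28.2   3.5  49.3 -28.6 117.3  81. ] F [ 1.5  1.3 -5.8] T [-0.88 -0.78 -0.02] w 0.0133
tote yaw 7.7 tilt 30.9 low dir world -48.2 low dir in tote (want -45) -51.7
```

```bash
python3 -m pendant '{"xyz":[[0,0,0.04],[0,0,0.04],[0,0,0.04],[0,0,0.04],[0,0,0.04]],"turn":[0,0,0,0,0]}' >/dev/null
python3 - <<'E'
from h import *
st();tt()
E
```

```text
t 38.025 tcp [0.58   0.1887 0.5122] jawaz 88.49 tilt 29.09 dir 125.7 q [ 20.2  32.5 -55.3  45.   -3.2 117.6  59.7] F [ 1.2  0.6 -3.9] T [-0.88 -0.72 -0.04] w 0.0138
tote yaw 6.9 tilt 30.8 low dir world -49.3 low dir in tote (want -45) -52.1
```

```bash
python3 -m pendant '{"xyz":[[0,0,-0.015],[0.005,0,-0.025],[0.005,0,-0.025],[0.005,0,-0.025],[0,0,-0.025],[0,0,-0.015],[0,0,0]],"turn":[0,0,0,0,0,0,0]}' >/dev/null
python3 - <<'E'
from h import *
st();tt();shot('scene','s22')
wire('pics/s22.png','pics/s22w.png',(320,20,480,150),5)
E
```

```text
t 38.9 tcp [0.5886 0.195  0.3855] jawaz 88.54 tilt 28.05 dir 125.3 q [ 26.2  31.1 -55.1  62.8  -2.6 103.1  65.7] F [-0.4 -0.2 -3.5] T [-0.83 -0.6   0.03] w 0.0131
tote yaw 6.4 tilt 29.8 low dir world -49.5 low dir in tote (want -45) -52.0
```

View pics/s22w.png

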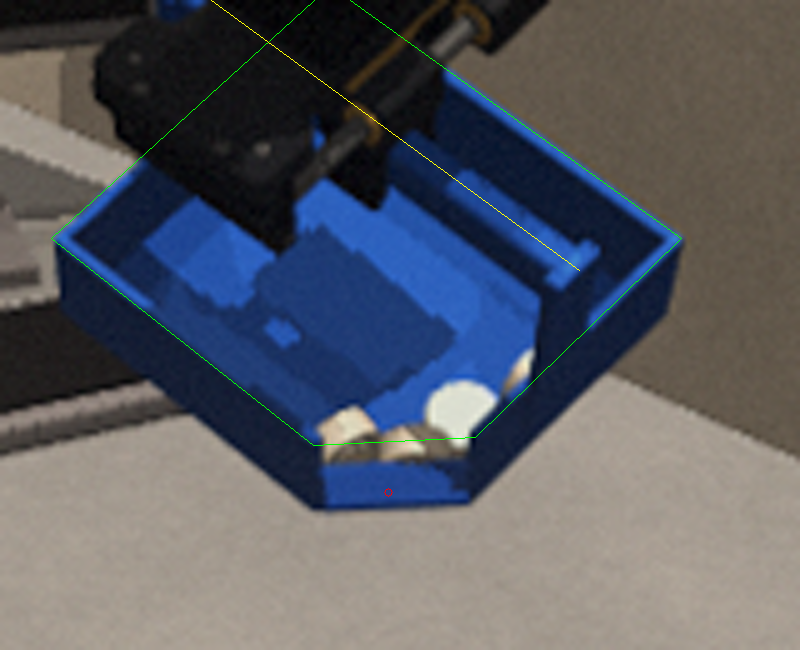

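Run:
```python
from h import *
f=lambda a,b,h: ontote(320+a/5,20+b/5,h)
print('c3',f(462,408,.016)); print('c4 left edge',f(507,380,.018),f(534,352,.028)); print('c1 top',f(345,420,.03)); print('c2',f(410,440,.028))
print('ref rim corner',f(475,437,.046),f(313,444,.046))
```

```text
c3 [ 0.0624 -0.0137  0.016 ]
c4 left edge [0.0674 0.0049 0.018 ] [0.0705 0.0147 0.028 ]
c1 top [ 0.0398 -0.0525  0.03  ]
c2 [ 0.0619 -0.0421  0.028 ]
ref rim corner [ 0.0847 -0.035   0.046 ] [ 0.0444 -0.0749  0.046 ]
```

```bash
python3 -m pendant '{"xyz":[[0,0,0],[0,0,0],[0,0,0],[0,0,0],[0,0,0]],"turn":[-0.06,-0.1,-0.1,-0.06,0]}' >/dev/null
python3 - <<'E'
from h import *
st();tt()
E
```

```text
t 39.575 tcp [0.5889 0.1985 0.3937] jawaz 69.95 tilt 27.96 dir 105.5 q [ 32.9  22.8 -54.1  71.2  -9.6  93.3  53.8] F [ 0.8 -0.  -3.5] T [-1.01 -0.29 -0.02] w 0.0136
tote yaw -12.3 tilt 29.6 low dir world -69.2 low dir in tote (want -45) -53.1
```

```bash
python3 -m pendant '{"xyz":[[0,0,0.03],[0,0,0.05],[0,0,0.05],[0,0,0.02],[0,0,0]],"turn":[0,0,0,0,0]}' >/dev/null
python3 - <<'E'
from h import *
st();tt()
E
```

```text
t 40.2 tcp [0.5871 0.1994 0.5511] jawaz 70.39 tilt 28.05 dir 105.6 q [ 23.7  26.1 -53.8  47.8  -7.2 110.5  44.7] F [ 0.1  0.4 -3.9] T [-1.03 -0.28  0.01] w 0.0134
tote yaw -11.9 tilt 29.7 low dir world -69.1 low dir in tote (want -45) -53.5
```

```bash
python3 -m pendant '{"xyz":[[0,0,-0.015],[0,-0.005,-0.025],[0,-0.005,-0.025],[0,-0.005,-0.025],[0,0,-0.025],[0,0,-0.02],[0,0,-0.01],[0,0,0]],"turn":[0,0.03,0.06,0.06,0.06,0.05,0,0]}' >/dev/null
python3 -m pendant '{"xyz":[[0,0,0],[0,0,0],[0,0,0],[0,0,0]],"turn":[0,0,0,0]}' >/dev/null
python3 - <<'E'
from h import *
st();tt();shot('scene','s23')
E
```

```text
t 41.7 tcp [0.5855 0.1836 0.3967] jawaz 85.87 tilt 28.06 dir 121.6 q [ 28.9  29.3 -55.5  63.9  -4.1 102.5  64.7] F [-1.   0.4 -3.7] T [-0.88 -0.53 -0.  ] w 0.0133
tote yaw 3.7 tilt 29.7 low dir world -53.2 low dir in tote (want -45) -53.0
```

View pics/s23.png

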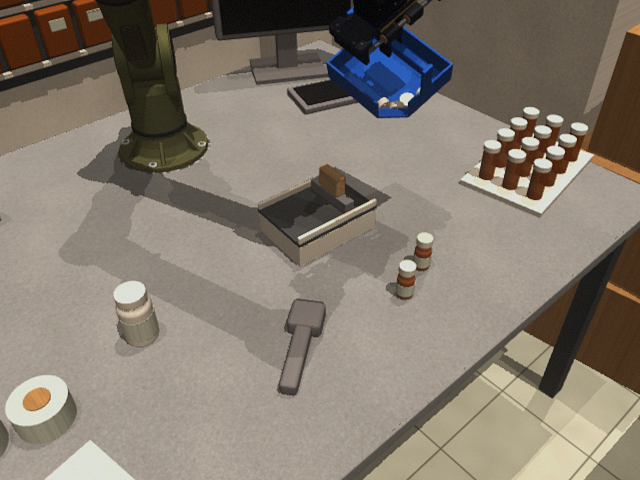

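```bash
python3 -c "
from h import *
print(sign_off())"
```

```text
the job is handed in; nothing more can be done
None
```

I swept all four caps off the stand into the tote with the scraper. The scraper is standing upright on the deck, and the tote is held up and tilted towards its pouring corner. I handed the job in at 41.7 s.

**Tilting:** the move command has no tilt axis, so I pushed the arm upward against its wrist joint limit to tip the tote. I then lowered and turned it to where the scene camera could see into the corner.

**Last checks:**
- **Tilt:** by the arm's pose the tote is at 29.7°. Its outline matched the picture, so I saw no slip in the grip.
- **Tilt direction:** the low side points to −53° in the tote's frame instead of the ideal −45°. The cut-off corner is still the lowest part. Two attempts to correct the direction did not work.
- **Caps:** all four are in the tote and none spilled.
  - Three are within about 40 mm of the corner point.
  - The fourth is not fully in the corner: it stands on edge in a chain along the +x wall, about 70 mm from the corner point and partly hidden by the handle post. I tried to tip the tote so this cap would slide closer, but the arm swung its elbow instead of tilting, so I left it.
- **Surroundings:** the jar, vials and scanner look untouched, nothing fell off the counter, and the robot never touched the caps. Wrist force readings stayed below about 7 N.

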